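# Change the part under the hold-downs of a weld fixture

### The job

The weld on the cover in the fixture is finished: first take both gravity hold-downs off it and stand them side by side on the parking rest, level, with their fingers lying on its brass bar. Then lift the welded cover (brown heat tint round the neck) onto the middle of the cooling rack, set the tacked cover from the yellow tray flat between the four dowels of the fixture, and put the hold-downs back as they were, each at the end painted in its own colour, finger pressing on the new cover. Set everything down gently, tip nothing over, and leave the green gel tin and the wire brush where they are.

Things in the scene. Friction and masses are not known exactly. Their poses are not given: they have to be found in the camera images.
- fixture: Weld fixture, fixed: grey steel plate 120 (x) x 320 (y) x 10 mm; -y end painted red, +y end blue. Origin: centre of underside, on the table. Four 10 mm dowels rise 10 mm above the plate (coned tops), 60 mm from its centre at 45, 135, 225, 315 degrees: 5 mm play round a 100 mm cover. Home of a hold-down: origin at x 0, y -113 (red) or +113 (blue), z 10 mm, finger toward the centre.
- welded_cover: Finished part, in the fixture at the start: round grey steel plate 100 mm across, 12 mm thick, with an upright pipe neck 42 mm in outer diameter and 50 mm high on its centre (62 mm high in all); brown-blue heat tint and weld bead round the foot of the neck. 0.6 to 0.85 kg. Origin: centre of its underside, z up. Grip it by the neck.
- tacked_cover: Next part: same shape, sizes and mass as the welded cover, but clean grey with only three small tack dots at the foot of the neck. At the start it lies flat in the yellow tray, within 15 mm of its middle. Origin: centre of its underside, z up.
- red_hold_down: Red gravity hold-down, 0.45 to 0.7 kg. Painted weight 60 (x) x 34 (y) x 34 mm, its centre 47 mm above the origin; feet of two splayed legs at x -30, y +-30, z 0; finger ahead, its tip at x +75, y 0, underside at z 12 mm: it stands level if the tip rests on something 12 mm higher than the feet. Origin: below the weight's centre, at foot height; x toward the finger. Grip the weight across y.
- blue_hold_down: Blue gravity hold-down: same shape, sizes, mass and axes as the red one, but painted blue. At the start both stand at their homes on the fixture, level, fingers resting on the plate of the welded cover 38 mm from its centre.
- parking_rest: Parking rest, fixed, empty: blue-grey plate 140 (x) x 170 (y) x 4 mm with a brass bar (x 35 to 65 mm, full length in y) standing 12 mm above the plate. Origin: centre of underside, on the table. A parked hold-down points along the rest's +x, feet on the plate, finger on the bar: its origin at x -25, z 4 mm and y -42 or +42 mm (either hold-down in either spot).
- cooling_rack: Cooling rack, fixed, empty: a square 140 x 140 mm grid of bright steel flat bars on low feet, its top 24 mm above the table. Origin: centre of its underside, on the table; z up.
- infeed_tray: Yellow plastic infeed tray, fixed: 140 x 140 mm, 22 mm high, open on top, inner floor 5 mm above the table, walls 5 mm thick. Origin: centre of its underside; z up.
- gel_tin: Bystander: green tin of nozzle gel with a white band, 71 mm across, 56 mm high. Origin: centre of its underside. Leave it alone.
- wire_brush: Bystander: wooden wire brush lying bristles up, 235 mm long, 28 mm wide, 30 mm high, its long axis along its own x. Origin: at table height under its middle. Leave it alone.
Things that resemble listed ones, but are neither listed nor needed, are in the scene too. What is shaped like the tacked_cover but purple is not meant.

How it is judged:
By the outcome, as a careful person would: the job done as asked, in the order asked, and still so for the second after the job is handed in, with the robot touching nothing.
It also fails if it takes over 141 s, if anything falls off the work surface, if the arm or the gripper's body presses on something with over 40 N, if the wrist force passes 120 N, or if a joint passes its speed limit or range.

### The arm

A 6-joint arm with a two-finger parallel gripper is mounted at the origin on the work surface. World frame = base frame: x ahead of the robot, y to its left, z up, the work surface at z = 0. Lengths are in mm, angles in rad, forces in N, time in s.
With the tool pointing down it reaches from about 275 to 750 mm from the base axis. Payload 10.2 kg.
Tool frame: the origin (TCP) lies midway between the tips of the shut fingers; the grasp point (between the pads) lies 19 mm behind it; z points along the fingers, y is the line along which they close (so a half turn about z gives the same grasp; the last joint's range is limited). The gripper opens to 85 mm and grips with 20 to 120 N. Pads are 22 mm wide; open, the fingers measure 114 mm over their backs; the gripper's body (76 mm by 85 mm) begins 54 mm behind the grasp point. The pads swing forward as they close: fully open they stand 13 mm farther back than shut.
Start: joints at [-1.332, 0.313, 1.498, -0, 1.331, -0.223], TCP at [233.908, -470.019, 231.294] pointing down, gripper open.
Joint ranges: [-2.94, 2.94], [-0.97, 2.17], [0.19, 2.56], [-1.23, 4.37], [0.02, 3.11], [-2.88, 2.88]. Speed limits (rad/s): [2.39, 2.39, 3.01, 3.14, 3.14, 3.14].

### API

Orientations are given as a unit quaternion [w, x, y, z].
In Python, from rig import ctrl gives the robot as it stands.
- The arm moves only by the tool send_rows, never from a script. Its argument "targets" is a list of rows, each an object with "offset": the shift along the world's x, y, z in cm, a list of three; "spin": the turn about the world's z in rad. A call has 1 to 8 rows; each row is the pose to reach, as a shift and turn from the pose commanded when the call began; what a row does not reach only later rows make up. A row lasts 1/12 s, in which the tool goes at most 41.7 mm and 7.16 degrees, less where a joint would pass 70% of its speed; a pose out of reach is approached as far as the arm can. A call with a gripper value outside its range is refused whole. "grip" is the opening, from 0 (shut) to 1 (fully open), set as the call begins (left out, the last holds). The fingers move at their own pace and stop on an object; "squeeze" is the grip in N (left out, the last holds). Time passes only in rows, so rows that repeat a pose let the fingers close. It gives the time, the measured TCP pose, the force, the opening and the grip force at its end, in the units of the state.
- ctrl.sense(): the state, without advancing time (a new reading comes with each control period).
- ctrl.capture(name): name is "scene" or "top" or "wrist"; returns (picture, depth): 400x640x3 uint8, red, green, blue; 400x640 float32, mm along the optical axis (not along the pixel's ray), 0 where there is no reading.
- ctrl.calibration(name): a dict with "fx", "fy", "cx", "cy" (pixels), "view" (4x4, takes a point from world to camera coordinates); the wrist camera has in their place "mount" (4x4, takes a point from camera to tool coordinates, whose origin is the TCP and whose axes are the flange's). Camera axes: x right, y down, z forward; pixel columns grow to the right and rows downward; lengths in mm; the calibration is good to about 2 mm. The wrist camera is an equidistant fisheye: a pixel r from the principal point sees the ray r / f radians off the axis. A picture is of the moment at which its call begins: read the wrist's pose just before it. calibration takes no time and is no camera call.
- ctrl.finish_job(): hands the job in; it is judged then, once.
Trained networks look in the newest picture that a camera, given by its name, has taken for a name from the list of things; names that differ only in an ending like _2 or _b are one class to them, and where a whole thing is asked for, a point or a joint stands for the part that bears it (a point fixed in the world has none). Each returns a list of dicts, best first, with "conf" (0 to 1); they miss things now and then, are a little off and sometimes report something else, mostly with a low value. They report only what shows in the picture. A call takes as long as a camera call. They do not tell look-alikes from the thing itself.
- ctrl.search_frame(camera, query): "box" ([left, top, right, bottom] in pixels, round what is visible of it).
- ctrl.place_of(camera, query): "uv" ([column, row] in pixels: a listed point, or the origin of a listed thing).
The state is a dict: "time_s": time; "joints": joint angles; "dq": joint speeds; "tau": joint torques, N m; "eef_pos": TCP position; "ee_rot": TCP orientation; "force": force on the tool from outside, world axes, zero at the start; "wrist_torque": the same for the moment, N m; "grip_width": opening from 0.0 (shut) to 1.0 (fully open); "grip_force": force on a finger pad.
Only numpy, scipy, OpenCV 4.12 (cv2) and the standard library are available. Lean on these libraries where they do the work, as an engineer would, in place of code of your own. Each camera call takes 0.05 s, during which the arm holds its last target. There are 200 camera calls.

## Working session

There is one attempt and no reset: what is moved stays moved. The work goes in short steps, Python scripts to look and compute and a tool call to move; the robot and the scene stay as the last step left them, time stands still between calls to the robot, and variables do not carry over. Pictures are saved under pics/ and viewed, at most 14 in all, crops included, and the job is handed in when it is done.

Besides the shell and the picture viewer there is one more tool, called after "Request:" as name(argument=value, ...) on one line, values as JSON. send_rows: Moves the arm, as the interface text tells. Its arguments: {"type":"object","properties":{"targets":{"type":"array"},"grip":{"type":"number"},"squeeze":{"type":"number"}},"required":["targets"]}

```bash
ls; mkdir -p pics; cat > h.py <<'E'
import numpy as np, cv2
from rig import ctrl
def cap(n,f=None):
    im,d=ctrl.capture(n)
    if f: cv2.imwrite('pics/'+f,im[:,:,::-1])
    return im,d
def w(n,uv,z):
    "pixel -> world on plane z"
    c=ctrl.calibration(n);V=np.array(c['view']);R=V[:3,:3];o=-R.T@V[:3,3]
    r=R.T@np.array([(uv[0]-c['cx'])/c['fx'],(uv[1]-c['cy'])/c['fy'],1])
    return o+r*(z-o[2])/r[2]
def cloud(n,d):
    c=ctrl.calibration(n);V=np.array(c['view']);v,u=np.mgrid[:d.shape[0],:d.shape[1]]
    P=np.stack([(u-c['cx'])/c['fx']*d,(v-c['cy'])/c['fy']*d,d],-1)
    return (P-V[:3,3])@V[:3,:3]
E
python3 - <<'E'
from h import *
for n in ('top','scene'):
    im,d=cap(n,n+'0.png')
    if n=='top': np.savez('top0.npz',im=im,d=d)
    for q in 'fixture welded_cover tacked_cover red_hold_down blue_hold_down parking_rest cooling_rack infeed_tray gel_tin wire_brush'.split():
        r=ctrl.place_of(n,q)
        print(n,q,[(np.round(x['uv']),round(x['conf'],2),np.round(w(n,x['uv'],10)[:2])) for x in r[:3]])
s=ctrl.sense();print(s)
E
```

```text
pics
top fixture [(array([356., 213.]), 0.74, array([473., -17.]))]
top welded_cover [(array([358., 211.]), 0.69, array([477., -24.]))]
top tacked_cover [(array([230., 249.]), 0.86, array([366., 345.])), (array([174., 245.]), 0.85, array([378., 507.])), (array([163., 186.]), 0.74, array([549., 545.]))]
top red_hold_down [(array([394., 222.]), 0.89, array([ 447., -128.])), (array([346., 139.]), 0.29, array([687.,  12.]))]
top blue_hold_down [(array([321., 205.]), 0.77, array([495.,  83.]))]
top parking_rest [(array([484., 210.]), 0.81, array([ 480., -385.]))]
top cooling_rack [(array([344., 139.]), 0.92, array([688.,  15.])), (array([442., 136.]), 0.27, array([ 696., -268.]))]
top infeed_tray [(array([219., 196.]), 0.86, array([520., 380.]))]
top gel_tin [(array([441., 138.]), 0.64, array([ 692., -266.]))]
top wire_brush [(array([242., 137.]), 0.58, array([694., 316.]))]
scene fixture [(array([336., 192.]), 0.74, array([479.,  92.]))]
scene welded_cover [(array([302., 174.]), 0.86, array([470., -23.]))]
scene tacked_cover [(array([430., 244.]), 0.95, array([505., 389.])), (array([484.
[... 644 characters left out ...]
 'joints': array([-1.33240759e+00,  3.12901843e-01,  1.49770049e+00,  3.52899808e-05,
        1.33099330e+00, -2.23382722e-01]), 'dq': array([-7.60556003e-05, -1.50165723e-04, -6.25289101e-04, -7.09391850e-04,
        5.29275313e-04,  3.17899717e-04]), 'tau': array([-2.00399321e-03, -4.12170231e+01, -2.59906822e+01, -3.20967438e-04,
        3.89972765e-04, -1.31687565e-05]), 'eef_pos': array([ 233.91325626, -470.02062129,  231.29304871]), 'ee_rot': array([-1.61746768e-06,  9.73465046e-01,  2.28835759e-01,  1.71284152e-05]), 'force': array([0.70753707, 0.30429682, 0.05570109]), 'wrist_torque': array([-0.00173252,  0.03319716, -0.03081384]), 'grip_force': 0.0, 'grip_width': 0.9976847648911983}
```

View pics/top0.png

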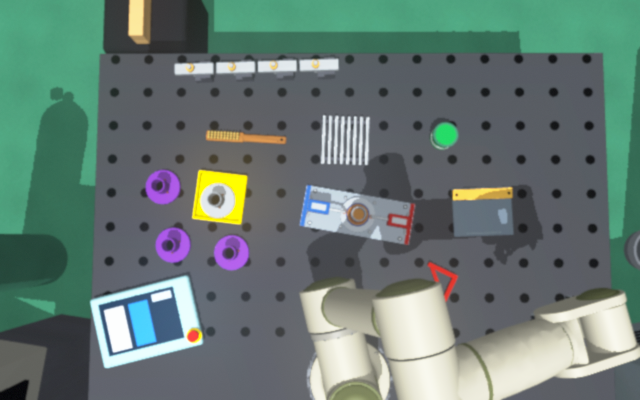

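View pics/scene0.png

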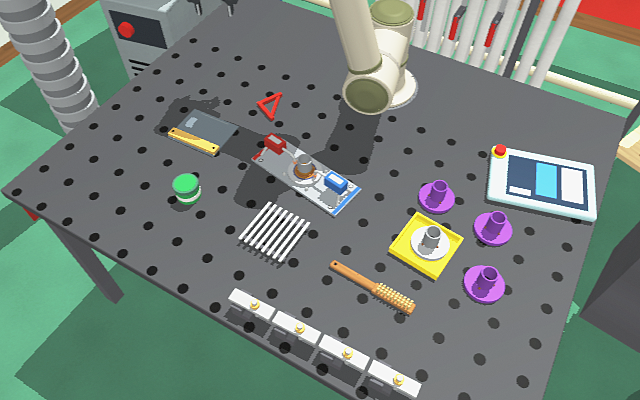

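Candidates for the welded cover: only the cover in the fixture at top (357,213). For the tacked cover: grey one in the yellow tray (217,197); purple look-alikes at (163,186), (172,244) and (231,251) are rejected. Red triangle at (443,280) is a mere distractor for red. Parking-rest bar points up in the top image (+x).

```bash
cat > m.py <<'E'
from h import *
z=np.load('top0.npz');im,d=z['im'],z['d'];P=cloud('top',d)
def rect(c,r,zlo,zhi,name,extra=None):
    m=(np.hypot(P[...,0]-c[0],P[...,1]-c[1])<r)&(P[...,2]>zlo)&(P[...,2]<zhi)
    if extra is not None:m&=extra
    q=P[m][:,:2].astype(np.float32)
    (cx,cy),s,a=cv2.minAreaRect(q)
    print(name,np.round([cx,cy],1),np.round(s,0),round(a,1),'z',np.percentile(P[m][:,2],[5,50,95]).round(1),len(q))
hsv=cv2.cvtColor(im,cv2.COLOR_RGB2HSV);H,S,V=[hsv[...,i] for i in range(3)]
print('table z',np.median(P[190:230,270:290,2]))
rect((473,-20),190,6,16,'fixture')
rect((480,-385),120,2,22,'rest')
rect((700,-385),1,2,22,'x') if 0 else None
rect((480,-385),120,1,40,'bar',(H>12)&(H<30)&(S>130))
rect((690,15),110,14,34,'rack')
rect((515,382),110,12,30,'tray',(H>22)&(H<35)&(S>130))
rect((515,382),80,45,80,'tackneck')
rect((475,-24),50,60,80,'weldneck')
rect((447,-128),70,55,90,'redw')
rect((495,83),70,55,90,'bluew')
b=im[90:330,130:540];cv2.imwrite('pics/crop.png',cv2.resize(b[60:160,60:390][:,:,::-1],None,fx=2.4,fy=2.4,interpolation=cv2.INTER_CUBIC))
E
python3 m.py
```

```text
table z 0.07866731780157893
fixture [467.6 -20.1] [361. 369.] 5.7 z [ 6.3 10.  14.7] 2787
rest [ 478.9 -387. ] [232. 238.] 44.8 z [ 2.3  5.3 17.5] 2734
bar [ 528.7 -379.9] [ 32. 172.] 2.5 z [ 9.6 15.4 21.2] 610
rack [682.4  14.7] [139. 140.] 88.3 z [16.4 23.2 29. ] 1246
tray [516.2 377.2] [142. 140.] 83.5 z [13.2 21.  26.6] 415
tackneck [506.9 384.6] [40. 42.] 1.1 z [47.7 64.6 70.7] 99
weldneck [469.8 -33.5] [40. 67.] 13.5 z [62.6 70.3 76.6] 66
redw [ 450.5 -112.1] [99. 34.] 80.1 z [59.4 72.7 78.3] 309
bluew [482.8  70.5] [101.  34.] 80.0 z [58.6 72.9 78.1] 303
```

View pics/crop.png

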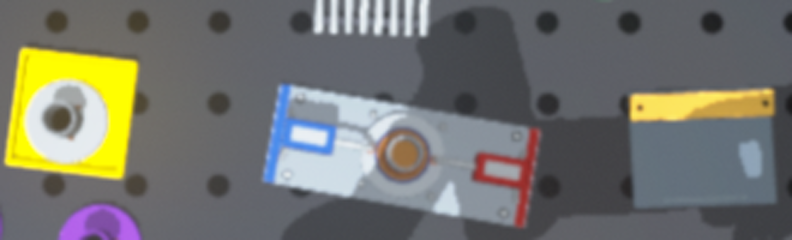

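Request:
send_rows(targets=[{"offset": [2, 4, 2], "spin": 0.1}, {"offset": [4, 8, 4], "spin": 0.2}, {"offset": [6, 12, 6], "spin": 0.3}, {"offset": [8, 16, 8], "spin": 0.4}, {"offset": [10, 20, 8], "spin": 0.5}, {"offset": [12, 24, 8], "spin": 0.6}, {"offset": [14, 28, 8], "spin": 0.7}, {"offset": [16, 31.5, 8], "spin": 0.8}], grip=1)

```text
time_s: 1.77
eef_pos: [377.6, -184.1, 311.4]
ee_rot: [0.001, 0.806, 0.592, 0.0]
force: [1.0, -0.3, 0.0]
grip_width: 1.002
grip_force: 0.0
```

Request:
send_rows(targets=[{"offset": [2, 4, 0], "spin": 0.07}, {"offset": [4, 7.5, 0], "spin": 0.14}, {"offset": [5.5, 10.5, 0], "spin": 0.14}, {"offset": [7.4, 13.5, 0], "spin": 0.14}, {"offset": [7.4, 13.5, 0], "spin": 0.14}, {"offset": [7.4, 13.5, 0], "spin": 0.14}])

```text
time_s: 2.27
eef_pos: [451.6, -49.9, 310.6]
ee_rot: [-0.0, 0.763, 0.646, -0.0]
force: [0.1, -0.0, -0.0]
grip_width: 1.002
grip_force: 0.0
```

```bash
cat >> h.py <<'E'
from scipy.spatial.transform import Rotation as Ro
def tool():
    s=ctrl.sense();q=s['ee_rot'];return Ro.from_quat([q[1],q[2],q[3],q[0]]).as_matrix(),np.array(s['eef_pos'])
def yaw():
    R,_=tool();return np.arctan2(R[1,0],R[0,0])
class Wr:
    def __init__(s,f=None):
        s.R,s.p=tool();s.im,s.d=cap('wrist',f);c=ctrl.calibration('wrist');s.c=c;s.M=np.array(c['mount'])
    def ray(s,u,v):
        c=s.c;x=(np.asarray(u,float)-c['cx'])/c['fx'];y=(np.asarray(v,float)-c['cy'])/c['fy'];r=np.hypot(x,y)+1e-9
        return np.stack([np.sin(r)*x/r,np.sin(r)*y/r,np.cos(r)],-1)
    def tow(s,Pc): return (Pc@s.M[:3,:3].T+s.M[:3,3])@s.R.T+s.p
    def at(s,u,v,z):
        o=s.tow(np.zeros(3));g=s.tow(s.ray(u,v))-o;return o+g*((z-o[2])/g[...,2])[...,None]
    def cloud(s):
        v,u=np.mgrid[:400,:640];r=s.ray(u,v);Pc=r*(s.d/np.maximum(r[...,2],1e-3))[...,None]
        return s.tow(Pc)
    def ortho(s,c,half,z,yaw=0,px=1.0):
        "rectified view on plane z: up=+x', left=+y' (frame turned by yaw), px mm per pixel; half=(hx,hy)"
        hx,hy=half;a,b=np.mgrid[hx:-hx:-px,hy:-hy:-px]
        X=c[0]+a*np.cos(yaw)-b*np.sin(yaw);Y=c[1]+a*np.sin(yaw)+b*np.cos(yaw)
        W=np.stack([X,Y,np.full_like(X,z)],-1);Pc=((W-s.p)@s.R-s.M[:3,3])@s.M[:3,:3]
        th=np.arctan2(np.hypot(Pc[...,0],Pc[...,1]),Pc[...,2]);ph=np.arctan2(Pc[...,1],Pc[...,0])
        u=s.c['cx']+s.c['fx']*th*np.cos(ph);v=s.c['cy']+s.c['fy']*th*np.sin(ph)
        return cv2.remap(s.im,u.astype(np.float32),v.astype(np.float32),cv2.INTER_LINEAR)
E
cat > m2.py <<'E'
from h import *
import sys
k=Wr('w1.png');np.savez('w1.npz',im=k.im,d=k.d,R=k.R,p=k.p)
print(k.p,yaw(),ctrl.sense()['time_s'])
P=k.cloud()
hsv=cv2.cvtColor(k.im,cv2.COLOR_RGB2HSV);H,S,V=[hsv[...,i] for i in range(3)]
ok=k.d>0
def rect(m,name):
    q=P[m&ok];n=len(q)
    if n<20: print(name,n);return
    (cx,cy),s,a=cv2.minAreaRect(q[:,:2].astype(np.float32));print(name,np.round([cx,cy],1),np.round(s,0),round(a,1),'z',np.percentile(q[:,2],[5,50,95]).round(1),n)
near=lambda c,r:np.hypot(P[...,0]-c[0],P[...,1]-c[1])<r
red=((H<8)|(H>172))&(S>120);blue=(H>100)&(H<125)&(S>120)
for n,c,m in(('red',(447,-130),red),('blue',(492,92),blue)):
    rect(m&near(c,80)&(P[...,2]>66),n+' w top'); rect(m&near(c,100)&(P[...,2]<16),n+' paint')
rect(near((470,-20),220)&(P[...,2]>7)&(P[...,2]<13),'plate')
rect(near((470,-20),60)&(P[...,2]>15)&(P[...,2]<26),'cover plate')
rect(near((470,-20),32)&(P[...,2]>68),'neck')
E
python3 m2.py
```

```text
[451.55436441 -49.86292868 310.64558017] 1.4029867467875767 2.3167
red w top [ 448.1 -131.9] [60. 33.] 80.2 z [69.2 74.1 75.5] 670
red paint [ 438.3 -183. ] [ 33. 118.] 79.2 z [ 2.1 11.1 12.5] 283
blue w top [487.   89.7] [60. 33.] 80.5 z [72.1 73.9 75.5] 786
blue paint [493.4 128. ] [ 11. 118.] 79.9 z [ 9.5 11.  12.4] 398
plate [513.5 -29.7] [320. 215.] 80.1 z [ 9.2 10.6 12.1] 10468
cover plate [467.3 -21.8] [ 99. 100.] 80.8 z [21.  22.7 24.4] 2742
neck [468.5 -22.4] [42. 58.] 80.6 z [385.1 400.  412.3] 11413
```

View pics/w1.png

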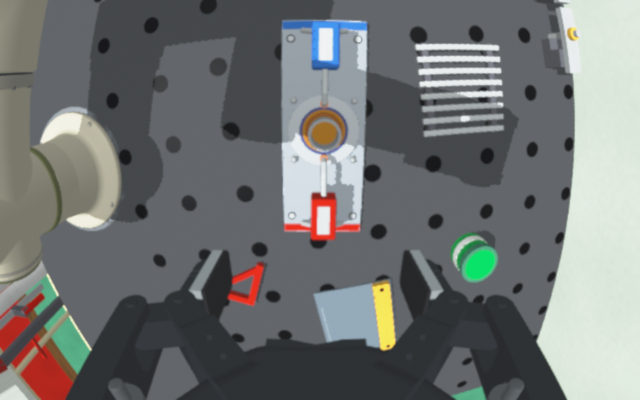

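Wrist view: the fixture is centred at (323,128), tinted cover with blue weight (325,47) and red weight (323,217); the rack is at (461,88), the rest at (357,315). Going for the red weight.

Request:
send_rows(targets=[{"offset": [-0.1, -3.5, -2.5], "spin": 0}, {"offset": [-0.3, -6.5, -5], "spin": -0.006}, {"offset": [-0.35, -8.2, -8.5], "spin": -0.006}, {"offset": [-0.35, -8.2, -12.5], "spin": -0.006}, {"offset": [-0.35, -8.2, -16.5], "spin": -0.006}, {"offset": [-0.35, -8.2, -20.5], "spin": -0.006}, {"offset": [-0.35, -8.2, -23.5], "spin": -0.006}, {"offset": [-0.35, -8.2, -25.5], "spin": -0.006}])

```text
time_s: 2.98
eef_pos: [445.8, -133.8, 53.1]
ee_rot: [-0.002, 0.767, 0.642, -0.001]
force: [0.4, -0.1, 0.1]
grip_width: 1.002
grip_force: 0.0
```

Request:
send_rows(targets=[{"offset": [0, 0, -1], "spin": 0}, {"offset": [0, 0, -1.7], "spin": 0}, {"offset": [0, 0, -1.7], "spin": 0}])

```text
time_s: 3.23
eef_pos: [447.4, -133.7, 38.5]
ee_rot: [-0.0, 0.767, 0.642, -0.0]
force: [-0.3, -0.6, 0.3]
grip_width: 0.999
grip_force: 0.0
```

Request:
send_rows(targets=[{"offset": [0, 0, 0], "spin": 0}, {"offset": [0, 0, 0], "spin": 0}, {"offset": [0, 0, 0], "spin": 0}, {"offset": [0, 0, 0], "spin": 0}, {"offset": [0, 0, 0], "spin": 0}, {"offset": [0, 0, 0], "spin": 0}, {"offset": [0, 0, 0], "spin": 0}, {"offset": [0, 0, 0], "spin": 0}], grip=0.1, squeeze=60)

```text
time_s: 3.9
eef_pos: [448.4, -133.6, 39.5]
ee_rot: [0.001, 0.766, 0.643, 0.0]
force: [-0.6, -1.9, 6.3]
grip_width: 0.387
grip_force: 60.8
```

```bash
python3 -c "
from h import *
s=ctrl.sense();print(s['grip_width'],s['grip_force'],s['force'],s['eef_pos'],yaw())"
```

```text
0.3873799274351295 60.77276945114136 [-0.62119578 -1.87187272  6.26020684] [ 448.4363577  -133.59455294   39.53813076] 1.396308269622804
```

Request:
send_rows(targets=[{"offset": [0, 0, 0.5], "spin": 0}, {"offset": [0, 0, 1.5], "spin": 0}, {"offset": [0, 0, 4], "spin": 0}, {"offset": [0, 0, 7.5], "spin": 0}, {"offset": [0, -2, 11], "spin": 0}, {"offset": [0, -5, 14], "spin": -0.1}, {"offset": [0, -8, 16], "spin": -0.22}, {"offset": [0, -11, 17], "spin": -0.34}])

```text
time_s: 4.57
eef_pos: [447.9, -244.3, 212.3]
ee_rot: [0.002, 0.865, 0.502, 0.001]
force: [1.1, -0.2, -6.6]
grip_width: 0.393
grip_force: 61.6
```

Request:
send_rows(targets=[{"offset": [0, -3, 0], "spin": -0.12}, {"offset": [0, -6, 0], "spin": -0.24}, {"offset": [0, -9, 0], "spin": -0.36}, {"offset": [0, -12, 0], "spin": -0.48}, {"offset": [0.3, -14, 0], "spin": -0.6}, {"offset": [0.5, -16, 0], "spin": -0.72}, {"offset": [0.7, -17.5, 0], "spin": -0.84}, {"offset": [0.7, -18.2, 0], "spin": -0.95}])

```text
time_s: 5.23
eef_pos: [454.2, -426.2, 208.1]
ee_rot: [-0.001, 0.999, 0.049, -0.001]
force: [0.7, 0.0, -6.9]
grip_width: 0.392
grip_force: 61.6
```

Request:
send_rows(targets=[{"offset": [0, 0, 0], "spin": -0.062}, {"offset": [0, 0, 0], "spin": -0.062}, {"offset": [0, 0, 0], "spin": -0.062}])

```text
time_s: 5.48
eef_pos: [454.5, -424.4, 208.5]
ee_rot: [-0.001, 1.0, 0.023, -0.0]
force: [0.1, -0.1, -6.5]
grip_width: 0.39
grip_force: 61.6
```

```bash
python3 - <<'E'
from h import *
k=Wr('w2.png')
s=ctrl.sense();print(k.p,yaw(),s['time_s'],s['grip_width'],s['grip_force'],s['force'])
P=k.cloud();ok=k.d>0
hsv=cv2.cvtColor(k.im,cv2.COLOR_RGB2HSV);H,S,V=[hsv[...,i] for i in range(3)]
near=lambda c,r:np.hypot(P[...,0]-c[0],P[...,1]-c[1])<r
def rect(m,name):
    q=P[m&ok]
    (cx,cy),t,a=cv2.minAreaRect(q[:,:2].astype(np.float32));print(name,np.round([cx,cy],1),np.round(t,0),round(a,1),'z',np.percentile(q[:,2],[5,50,95]).round(1),len(q))
rect((H>15)&(H<32)&(S>110)&near((525,-380),130)&(P[...,2]<25),'bar')
rect(near((479,-382),125)&(P[...,2]>2.3)&(P[...,2]<7),'plate')
rect(near((685,15),110)&(P[...,2]>20)&(P[...,2]<30),'rack')
E
```

```text
[ 454.49045778 -424.43747998  208.48890698] 0.046265570185640745 5.5333 0.38598478261481445 61.592992544174194 [-0.40066779 -0.21233532 -6.34248056]
bar [ 527.9 -379.5] [ 32. 179.] 2.3 z [15.1 16.5 17.8] 3720
plate [ 490.9 -381.2] [225. 245.] 13.6 z [3.2 4.5 5.8] 11612
rack [669.2  25.2] [161. 113.] 87.8 z [20.5 23.7 25.6] 2250
```

View pics/w2.png

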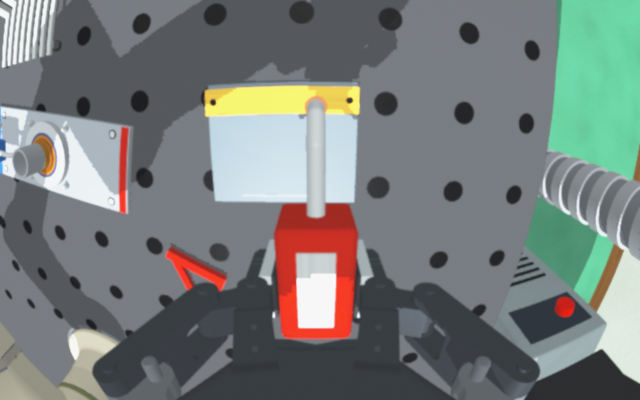

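The rest is empty with the brass bar at (282,100); the red hold-down is held level, its tip at (317,103). Lowering it to the -y slot.

Request:
send_rows(targets=[{"offset": [-0.1, 0, -3.5], "spin": -0.004}, {"offset": [-0.1, 0, -7.5], "spin": -0.004}, {"offset": [-0.1, 0, -11], "spin": -0.004}, {"offset": [-0.1, 0, -14], "spin": -0.004}, {"offset": [-0.1, 0, -16], "spin": -0.004}, {"offset": [-0.1, 0, -16.8], "spin": -0.004}, {"offset": [-0.1, 0, -16.9], "spin": -0.004}, {"offset": [-0.1, 0, -16.9], "spin": -0.004}])

```text
time_s: 6.2
eef_pos: [454.2, -425.3, 40.9]
ee_rot: [0.001, 1.0, 0.02, 0.0]
force: [-0.5, -0.5, -5.8]
grip_width: 0.391
grip_force: 61.3
```

Request:
send_rows(targets=[{"offset": [0, 0, -0.2], "spin": 0}, {"offset": [0, 0, -0.4], "spin": 0}, {"offset": [0, 0, -0.4], "spin": 0}, {"offset": [0, 0, -0.4], "spin": 0}])

```text
time_s: 6.53
eef_pos: [453.9, -425.2, 36.4]
ee_rot: [0.0, 1.0, 0.02, 0.0]
force: [-0.7, -0.8, -7.3]
grip_width: 0.39
grip_force: 61.4
```

Request:
send_rows(targets=[{"offset": [0, 0, -0.1], "spin": 0}, {"offset": [0, 0, -0.2], "spin": 0}, {"offset": [0, 0, -0.2], "spin": 0}, {"offset": [0, 0, -0.2], "spin": 0}])

```text
time_s: 6.87
eef_pos: [453.8, -425.1, 34.0]
ee_rot: [0.0, 1.0, 0.02, 0.0]
force: [-0.0, 0.6, -5.7]
grip_width: 0.388
grip_force: 61.9
```

Request:
send_rows(targets=[{"offset": [0, 0, -0.1], "spin": 0}, {"offset": [0, 0, -0.1], "spin": 0}, {"offset": [0, 0, -0.1], "spin": 0}])

```text
time_s: 7.12
eef_pos: [454.0, -425.5, 33.7]
ee_rot: [0.001, 1.0, 0.02, 0.0]
force: [-1.1, 0.2, 3.2]
grip_width: 0.39
grip_force: 62.9
```

Request:
send_rows(targets=[{"offset": [0, 0, 0], "spin": 0}, {"offset": [0, 0, 0], "spin": 0}, {"offset": [0, 0, 0], "spin": 0}, {"offset": [0, 0, 0], "spin": 0}, {"offset": [0, 0, 2], "spin": 0}, {"offset": [0, 0, 5], "spin": 0}, {"offset": [0, 0, 9], "spin": 0}, {"offset": [0, 0, 13], "spin": 0}], grip=0.75)

```text
time_s: 7.78
eef_pos: [453.5, -424.6, 163.9]
ee_rot: [-0.001, 1.0, 0.02, -0.0]
force: [-0.0, -0.2, 0.3]
grip_width: 0.748
grip_force: 0.0
```

```bash
python3 - <<'E'
from h import *
k=Wr('w3.png')
s=ctrl.sense();print(k.p,yaw(),s['time_s'],s['force'])
P=k.cloud();ok=k.d>0
hsv=cv2.cvtColor(k.im,cv2.COLOR_RGB2HSV);H,S,V=[hsv[...,i] for i in range(3)]
m=((H<8)|(H>172))&(S>100)&(np.hypot(P[...,0]-455,P[...,1]+425)<60)&(P[...,2]>60)&ok
q=P[m];(c,t,a)=cv2.minAreaRect(q[:,:2].astype(np.float32));print(c,t,a,np.percentile(q[:,2],[5,50,95]))
A=np.c_[q[:,:2]-q[:,:2].mean(0),np.ones(len(q))];print('tilt',np.linalg.lstsq(A,q[:,2],rcond=None)[0])
cv2.imwrite('pics/w3c.png',k.im[60:400,160:480,::-1])
E
```

```text
[ 453.45849586 -424.64573833  163.86887334] 0.04004202971967599 7.8333 [ 0.64796923 -1.23590199  8.24491448]
(454.00762939453125, -404.29376220703125) (59.65502166748047, 76.1735610961914) 2.8946313858032227 [66.05023131 68.0642182  69.31551796]
tilt [-2.87822692e-02  6.43534179e-01  6.99037532e+01]
```

View pics/w3c.png

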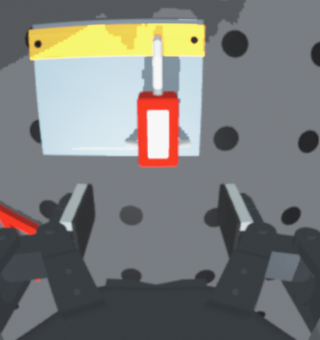

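Red is parked level, its finger on the bar at (157,40). Now to blue.

Request:
send_rows(targets=[{"offset": [0.2, 3, 1], "spin": 0.11}, {"offset": [0.5, 7, 2], "spin": 0.23}, {"offset": [0.7, 11, 2], "spin": 0.35}, {"offset": [0.9, 15, 2], "spin": 0.47}, {"offset": [1.2, 19, 2], "spin": 0.59}, {"offset": [1.5, 23, 2], "spin": 0.71}, {"offset": [1.7, 27, 2], "spin": 0.83}, {"offset": [2, 31, 2], "spin": 0.95}], grip=1)

```text
time_s: 8.5
eef_pos: [473.5, -113.2, 182.8]
ee_rot: [0.0, 0.879, 0.477, 0.0]
force: [0.8, -0.4, 1.0]
grip_width: 0.999
grip_force: 0.0
```

Request:
send_rows(targets=[{"offset": [0.2, 4, 0], "spin": 0.1}, {"offset": [0.5, 8, 0], "spin": 0.2}, {"offset": [0.8, 12, 0], "spin": 0.3}, {"offset": [1.0, 15.5, 0], "spin": 0.36}, {"offset": [1.2, 18.5, 0], "spin": 0.407}, {"offset": [1.35, 20.4, -1], "spin": 0.407}, {"offset": [1.35, 20.4, -2], "spin": 0.407}, {"offset": [1.35, 20.4, -3], "spin": 0.407}])

```text
time_s: 9.17
eef_pos: [487.2, 89.5, 152.0]
ee_rot: [0.0, 0.765, 0.644, 0.0]
force: [0.8, 0.0, -0.1]
grip_width: 0.997
grip_force: 0.0
```

```bash
python3 -c "
from h import *
s=ctrl.sense();print(s['eef_pos'],yaw(),s['dq'].round(3))"
```

```text
[487.17208049  89.48158397 152.03646507] 1.398506170063288 [-0.042  0.147  0.159 -0.002 -0.294 -0.008]
```

Request:
send_rows(targets=[{"offset": [0, 0, -3.5], "spin": 0}, {"offset": [0, 0, -7], "spin": 0}, {"offset": [0, 0, -9.7], "spin": 0}, {"offset": [0, 0, -10.8], "spin": 0}, {"offset": [0, 0, -11.2], "spin": 0}, {"offset": [0, 0, -11.2], "spin": 0}])

```text
time_s: 9.67
eef_pos: [486.9, 88.1, 40.0]
ee_rot: [-0.001, 0.766, 0.642, -0.001]
force: [0.6, 0.2, 0.4]
grip_width: 0.998
grip_force: 0.0
```

Request:
send_rows(targets=[{"offset": [0, 0, 0], "spin": 0}, {"offset": [0, 0, 0], "spin": 0}, {"offset": [0, 0, 0], "spin": 0}, {"offset": [0, 0, 0], "spin": 0}, {"offset": [0, 0, 0], "spin": 0}, {"offset": [0, 0, 0], "spin": 0}, {"offset": [0, 0, 0], "spin": 0}, {"offset": [0, 0, 0], "spin": 0}], grip=0.1)

```text
time_s: 10.33
eef_pos: [488.3, 88.9, 41.5]
ee_rot: [0.001, 0.766, 0.643, 0.001]
force: [1.9, -0.0, 6.0]
grip_width: 0.388
grip_force: 60.7
```

Request:
send_rows(targets=[{"offset": [0, 0, 0.5], "spin": 0}, {"offset": [0, 0, 1.5], "spin": 0}, {"offset": [0, 0, 4], "spin": 0}, {"offset": [0, 0, 7.5], "spin": 0}, {"offset": [0, -2, 11], "spin": 0}, {"offset": [0, -5, 14], "spin": 0.1}, {"offset": [0, -8, 16], "spin": 0.22}, {"offset": [0, -11, 17], "spin": 0.34}])

```text
time_s: 11.0
eef_pos: [487.1, -22.1, 213.9]
ee_rot: [0.001, 0.643, 0.766, 0.001]
force: [0.4, -0.5, -5.9]
grip_width: 0.386
grip_force: 61.3
```

Request:
send_rows(targets=[{"offset": [0, -4, 0], "spin": 0.12}, {"offset": [0, -8, 0], "spin": 0.24}, {"offset": [0, -12, 0], "spin": 0.36}, {"offset": [0, -16, 0], "spin": 0.48}, {"offset": [-0.5, -19, 0], "spin": 0.6}, {"offset": [-1, -22, 0], "spin": 0.72}, {"offset": [-1.5, -25, 0], "spin": 0.84}, {"offset": [-2, -28, 0], "spin": 0.96}])

```text
time_s: 11.67
eef_pos: [466.1, -302.0, 210.5]
ee_rot: [-0.001, 0.225, 0.974, 0.001]
force: [-0.8, 0.3, -5.1]
grip_width: 0.389
grip_force: 61.2
```

Request:
send_rows(targets=[{"offset": [-0.5, -2, 0], "spin": 0.12}, {"offset": [-1, -3.5, 0], "spin": 0.24}, {"offset": [-1.5, -4, 0], "spin": 0.36}, {"offset": [-1.5, -4, 0], "spin": 0.486}, {"offset": [-1.5, -4, 0], "spin": 0.486}, {"offset": [-1.5, -4, 0], "spin": 0.486}])

```text
time_s: 12.17
eef_pos: [451.9, -340.5, 210.6]
ee_rot: [-0.001, -0.011, 1.0, 0.001]
force: [-0.3, -0.1, -5.1]
grip_width: 0.388
grip_force: 61.2
```

```bash
python3 - <<'E'
from h import *
k=Wr('w4.png')
s=ctrl.sense();print(k.p,yaw(),s['time_s'],s['force'],s['joints'].round(2))
P=k.cloud();ok=k.d>0
hsv=cv2.cvtColor(k.im,cv2.COLOR_RGB2HSV);H,S,V=[hsv[...,i] for i in range(3)]
def rect(m,n):
    q=P[m&ok];(c,t,a)=cv2.minAreaRect(q[:,:2].astype(np.float32));print(n,c,t,a,np.percentile(q[:,2],[5,50,95]))
rect(((H<8)|(H>172))&(S>100)&(np.hypot(P[...,0]-455,P[...,1]+425)<50)&(P[...,2]>60)&(P[...,2]<76),'red')
rect((H>100)&(H<125)&(S>100)&(np.hypot(P[...,0]-452,P[...,1]+341)<60)&(P[...,2]>150),'blue held')
E
```

```text
[ 451.92462899 -340.50536553  210.60989204] -3.1197619868198827 12.2167 [ 0.79058659 -0.38861312 -5.78545145] [-0.85  0.42  1.4   0.    1.32 -2.45]
red (454.3660583496094, -425.45166015625) (60.44870376586914, 34.19879150390625) 3.281156301498413 [63.34243058 68.00373943 69.31495641]
blue held (451.1803283691406, -340.39263916015625) (34.69319152832031, 60.67230987548828) 89.59626770019531 [220.25691824 242.70619842 243.86806234]
```

Request:
send_rows(targets=[{"offset": [0, 0, -3.5], "spin": 0.02}, {"offset": [0, 0, -7.5], "spin": 0.02}, {"offset": [0, 0, -11], "spin": 0.02}, {"offset": [0, 0, -14], "spin": 0.02}, {"offset": [0, 0, -16], "spin": 0.02}, {"offset": [0, 0, -16.8], "spin": 0.02}, {"offset": [0, 0, -16.9], "spin": 0.02}, {"offset": [0, 0, -16.9], "spin": 0.02}])

```text
time_s: 12.88
eef_pos: [452.7, -341.2, 42.7]
ee_rot: [0.0, -0.022, 1.0, -0.0]
force: [0.1, 0.4, -4.9]
grip_width: 0.389
grip_force: 60.9
```

Request:
send_rows(targets=[{"offset": [0, 0, -0.1], "spin": 0}, {"offset": [0, 0, -0.2], "spin": 0}, {"offset": [0, 0, -0.3], "spin": 0}, {"offset": [0, 0, -0.3], "spin": 0}])

```text
time_s: 13.22
eef_pos: [452.4, -341.2, 39.3]
ee_rot: [0.0, -0.023, 1.0, -0.0]
force: [0.0, -0.3, -5.6]
grip_width: 0.385
grip_force: 61.0
```

Request:
send_rows(targets=[{"offset": [0, 0, -0.1], "spin": 0}, {"offset": [0, 0, -0.2], "spin": 0}, {"offset": [0, 0, -0.2], "spin": 0}, {"offset": [0, 0, -0.2], "spin": 0}])

```text
time_s: 13.55
eef_pos: [452.2, -341.0, 36.7]
ee_rot: [-0.0, -0.023, 1.0, 0.0]
force: [0.2, 0.2, -5.6]
grip_width: 0.391
grip_force: 61.0
```

Request:
send_rows(targets=[{"offset": [0, 0, -0.1], "spin": 0}, {"offset": [0, 0, -0.1], "spin": 0}, {"offset": [0, 0, -0.15], "spin": 0}, {"offset": [0, 0, -0.15], "spin": 0}])

```text
time_s: 13.88
eef_pos: [452.4, -341.2, 35.7]
ee_rot: [0.0, -0.023, 1.0, -0.0]
force: [-0.6, 0.6, -1.5]
grip_width: 0.392
grip_force: 62.1
```

Request:
send_rows(targets=[{"offset": [0, 0, -0.05], "spin": 0}, {"offset": [0, 0, -0.05], "spin": 0}])

```text
time_s: 14.05
eef_pos: [452.4, -341.2, 35.6]
ee_rot: [0.0, -0.023, 1.0, -0.0]
force: [-1.7, 1.4, 3.6]
grip_width: 0.388
grip_force: 62.8
```

Request:
send_rows(targets=[{"offset": [0, 0, 0], "spin": 0}, {"offset": [0, 0, 0], "spin": 0}, {"offset": [0, 0, 0], "spin": 0}, {"offset": [0, 0, 0], "spin": 0}, {"offset": [0, 0, 2], "spin": 0}, {"offset": [0, 0, 5], "spin": 0}, {"offset": [0, 0, 9], "spin": 0}, {"offset": [0, 0, 13], "spin": 0}], grip=0.7)

```text
time_s: 14.72
eef_pos: [451.9, -340.7, 166.0]
ee_rot: [-0.0, -0.023, 1.0, 0.001]
force: [0.3, -0.1, 0.1]
grip_width: 0.697
grip_force: 0.0
```

```bash
python3 - <<'E'
from h import *
k=Wr()
s=ctrl.sense();print(k.p,yaw(),s['time_s'])
P=k.cloud();ok=k.d>0
hsv=cv2.cvtColor(k.im,cv2.COLOR_RGB2HSV);H,S,V=[hsv[...,i] for i in range(3)]
def rect(m,n):
    q=P[m&ok];(c,t,a)=cv2.minAreaRect(q[:,:2].astype(np.float32));print(n,np.round([*c,*t,a],1),np.percentile(q[:,2],[5,50,95]).round(1))
z=P[...,2]
rect(((H<8)|(H>172))&(S>100)&(np.hypot(P[...,0]-455,P[...,1]+425)<50)&(z>60)&(z<76),'red')
rect((H>100)&(H<125)&(S>100)&(np.hypot(P[...,0]-452,P[...,1]+341)<50)&(z>60)&(z<76),'blue')
cv2.imwrite('pics/w5.png',k.im[:,:,::-1])
E
```

```text
[ 451.9003611  -340.65097493  165.96916127] -3.0959273106447616 14.7667
red [ 454.  -425.4   59.9   34.6    2.1] [63.5 68.  69.2]
blue [ 451.6 -338.9   59.5   33.5    1.2] [66.  68.1 69.3]
```

View pics/w5.png

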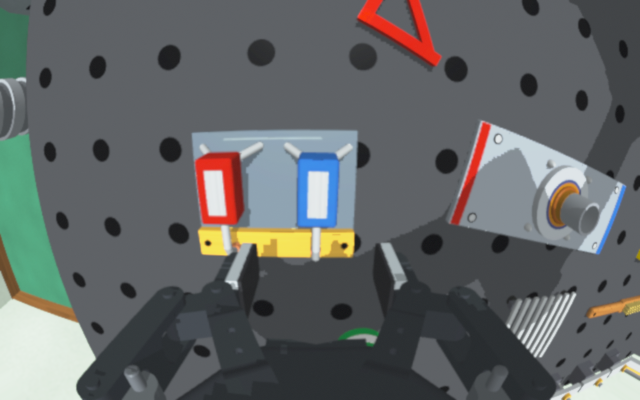

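Both hold-downs are parked level with fingers on the bar: red (220,190), blue (318,190). Now the welded cover.

Request:
send_rows(targets=[{"offset": [0, 2, 2], "spin": -0.12}, {"offset": [0.1, 4, 4], "spin": -0.24}, {"offset": [0.2, 6.5, 4], "spin": -0.36}, {"offset": [0.3, 9, 4], "spin": -0.48}, {"offset": [0.4, 11.5, 4], "spin": -0.6}, {"offset": [0.5, 14, 4], "spin": -0.72}, {"offset": [0.6, 16.5, 4], "spin": -0.84}, {"offset": [0.8, 19, 4], "spin": -0.96}], grip=1)

```text
time_s: 15.43
eef_pos: [460.1, -149.9, 204.7]
ee_rot: [0.0, 0.444, 0.896, -0.0]
force: [-0.0, -0.8, -1.3]
grip_width: 1.001
grip_force: 0.0
```

Request:
send_rows(targets=[{"offset": [0.1, 2, 0], "spin": -0.12}, {"offset": [0.2, 4, 0], "spin": -0.24}, {"offset": [0.3, 6, 0], "spin": -0.36}, {"offset": [0.4, 8, 0], "spin": -0.48}, {"offset": [0.5, 10, 0], "spin": -0.6}, {"offset": [0.6, 11.5, 0], "spin": -0.72}, {"offset": [0.74, 12.9, 0], "spin": -0.827}, {"offset": [0.74, 12.9, 0], "spin": -0.827}])

```text
time_s: 16.1
eef_pos: [467.7, -20.3, 204.7]
ee_rot: [-0.0, 0.766, 0.643, 0.0]
force: [0.1, -0.2, 0.1]
grip_width: 1.001
grip_force: 0.0
```

Request:
send_rows(targets=[{"offset": [0, 0, 0], "spin": 0}, {"offset": [0, 0, 0], "spin": 0}])

```text
time_s: 16.27
eef_pos: [467.7, -22.6, 204.7]
ee_rot: [0.0, 0.764, 0.645, -0.0]
force: [0.7, 0.3, -1.0]
grip_width: 1.003
grip_force: 0.0
```

```bash
python3 - <<'E'
from h import *
k=Wr('w6.png')
s=ctrl.sense();print(k.p,yaw(),s['time_s'])
P=k.cloud();ok=k.d>0;z=P[...,2]
def rect(m,n):
    q=P[m&ok];(c,t,a)=cv2.minAreaRect(q[:,:2].astype(np.float32));(e,r)=cv2.minEnclosingCircle(q[:,:2].astype(np.float32));print(n,np.round([*c,*t,a,*e,r],1),np.percentile(q[:,2],[5,50,95]).round(1),len(q))
nr=lambda c,r:np.hypot(P[...,0]-c[0],P[...,1]-c[1])<r
rect(nr((467,-22),32)&(z>69)&(z<76),'neck');rect(nr((467,-22),60)&(z>18)&(z<26),'plate')
rect(nr((682,15),110)&(z>20)&(z<28),'rack')
E
```

```text
[467.68176558 -22.61395314 204.7359028 ] 1.4016536442301615 16.3167
neck [466.8 -21.5  42.5  40.2  80.7 467.2 -21.5  21.5] [69.8 72.5 73.7] 551
plate [467.1 -21.7  98.   98.6  80.1 467.  -22.1  59.8] [21.4 22.7 24.1] 4295
rack [682.   13.8 137.6 141.7  87.8 682.5  14.   96. ] [22.4 24.5 25.8] 5530
```

Request:
send_rows(targets=[{"offset": [-0.05, 0.1, -3.5], "spin": 0}, {"offset": [-0.05, 0.1, -7.5], "spin": 0}, {"offset": [-0.05, 0.1, -11.5], "spin": 0}, {"offset": [-0.05, 0.1, -14.5], "spin": 0}, {"offset": [-0.05, 0.1, -16.5], "spin": 0}, {"offset": [-0.05, 0.1, -17.2], "spin": 0}, {"offset": [-0.05, 0.1, -17.2], "spin": 0}, {"offset": [-0.05, 0.1, -17.2], "spin": 0}])

```text
time_s: 16.98
eef_pos: [467.7, -21.6, 33.6]
ee_rot: [0.0, 0.765, 0.644, 0.0]
force: [0.1, 0.8, -0.5]
grip_width: 1.005
grip_force: 0.0
```

Request:
send_rows(targets=[{"offset": [0, 0, 0], "spin": 0}, {"offset": [0, 0, 0], "spin": 0}, {"offset": [0, 0, 0], "spin": 0}, {"offset": [0, 0, 0], "spin": 0}, {"offset": [0, 0, 0], "spin": 0}, {"offset": [0, 0, 0], "spin": 0}, {"offset": [0, 0, 0], "spin": 0}, {"offset": [0, 0, 0], "spin": 0}], grip=0.1, squeeze=70)

```text
time_s: 17.65
eef_pos: [467.5, -21.1, 33.8]
ee_rot: [0.001, 0.765, 0.644, 0.0]
force: [-3.6, 1.3, 8.4]
grip_width: 0.475
grip_force: 70.0
```

Request:
send_rows(targets=[{"offset": [0, 0, 0.3], "spin": 0}, {"offset": [0, 0, 1], "spin": 0}, {"offset": [0, 0, 2.5], "spin": 0}, {"offset": [0, 0, 5], "spin": 0}, {"offset": [0, 0, 8], "spin": 0}, {"offset": [0, 0, 10], "spin": 0}, {"offset": [0, 0, 10], "spin": 0}, {"offset": [0, 0, 10], "spin": 0}])

```text
time_s: 18.32
eef_pos: [467.0, -21.0, 132.8]
ee_rot: [0.0, 0.765, 0.644, 0.0]
force: [-0.1, -0.7, -6.9]
grip_width: 0.473
grip_force: 72.2
```

```bash
python3 - <<'E'
from h import *
s=ctrl.sense();print(s['eef_pos'],yaw(),s['time_s'],s['wrist_torque'])
E
```

```text
[467.00143918 -20.97340936 132.78400694] 1.3999815843167702 18.3167 [ 0.01045829  0.02367907 -0.03484   ]
```

Request:
send_rows(targets=[{"offset": [2.5, 0.5, 0], "spin": 0}, {"offset": [6, 1, 0], "spin": 0}, {"offset": [10, 1.7, 0], "spin": 0}, {"offset": [14, 2.4, 0], "spin": 0}, {"offset": [17.5, 3, 0], "spin": 0}, {"offset": [20, 3.3, 0], "spin": 0}, {"offset": [21.5, 3.5, 0], "spin": 0}, {"offset": [21.5, 3.5, -0.5], "spin": 0}])

```text
time_s: 18.98
eef_pos: [683.6, 14.5, 124.5]
ee_rot: [-0.001, 0.765, 0.644, -0.001]
force: [0.7, -0.0, -7.0]
grip_width: 0.478
grip_force: 73.4
```

Request:
send_rows(targets=[{"offset": [0, 0, -2], "spin": 0}, {"offset": [0, 0, -4], "spin": 0}, {"offset": [0, 0, -6], "spin": 0}, {"offset": [0, 0, -7], "spin": 0}, {"offset": [0, 0, -7.3], "spin": 0}, {"offset": [0, 0, -7.3], "spin": 0}, {"offset": [0, 0, -7.3], "spin": 0}])

```text
time_s: 19.57
eef_pos: [682.4, 13.9, 55.4]
ee_rot: [0.0, 0.765, 0.644, 0.0]
force: [1.3, 0.4, -5.9]
grip_width: 0.473
grip_force: 73.4
```

Request:
send_rows(targets=[{"offset": [0, 0, -0.1], "spin": 0}, {"offset": [0, 0, -0.2], "spin": 0}, {"offset": [0, 0, -0.3], "spin": 0}, {"offset": [0, 0, -0.3], "spin": 0}, {"offset": [0, 0, -0.3], "spin": 0}])

```text
time_s: 19.98
eef_pos: [682.2, 14.0, 51.9]
ee_rot: [0.0, 0.765, 0.644, 0.0]
force: [-0.2, -1.1, -7.1]
grip_width: 0.477
grip_force: 73.4
```

Request:
send_rows(targets=[{"offset": [0, 0, -0.1], "spin": 0}, {"offset": [0, 0, -0.2], "spin": 0}, {"offset": [0, 0, -0.3], "spin": 0}, {"offset": [0, 0, -0.3], "spin": 0}, {"offset": [0, 0, -0.3], "spin": 0}])

```text
time_s: 20.4
eef_pos: [682.1, 14.0, 48.7]
ee_rot: [-0.0, 0.765, 0.644, -0.0]
force: [0.1, 0.8, -5.6]
grip_width: 0.477
grip_force: 73.4
```

Request:
send_rows(targets=[{"offset": [0, 0, -0.1], "spin": 0}, {"offset": [0, 0, -0.1], "spin": 0}, {"offset": [0, 0, -0.1], "spin": 0}])

```text
time_s: 20.65
eef_pos: [682.3, 14.0, 47.9]
ee_rot: [0.0, 0.765, 0.644, 0.0]
force: [1.0, -0.3, -6.1]
grip_width: 0.478
grip_force: 73.7
```

Request:
send_rows(targets=[{"offset": [0, 0, -0.1], "spin": 0}, {"offset": [0, 0, -0.1], "spin": 0}, {"offset": [0, 0, -0.1], "spin": 0}])

```text
time_s: 20.9
eef_pos: [682.3, 14.0, 47.9]
ee_rot: [0.0, 0.765, 0.644, 0.0]
force: [-5.3, 0.6, 5.7]
grip_width: 0.478
grip_force: 74.5
```

Request:
send_rows(targets=[{"offset": [0, 0, 0], "spin": 0}, {"offset": [0, 0, 0], "spin": 0}, {"offset": [0, 0, 0], "spin": 0}, {"offset": [0, 0, 0], "spin": 0}, {"offset": [0, 0, 0.5], "spin": 0}, {"offset": [0, 0, 4], "spin": 0}, {"offset": [0, 0, 8], "spin": 0}, {"offset": [0, 0, 12], "spin": 0}], grip=1)

```text
time_s: 21.57
eef_pos: [681.8, 14.0, 168.4]
ee_rot: [-0.0, 0.765, 0.644, -0.0]
force: [1.0, -0.4, 0.2]
grip_width: 1.005
grip_force: 0.0
```

Request:
send_rows(targets=[{"offset": [-1, 3, 2], "spin": 0}, {"offset": [-2.5, 6.5, 4], "spin": 0}, {"offset": [-4, 10, 4], "spin": 0}, {"offset": [-6, 13.5, 4], "spin": 0}, {"offset": [-8, 17, 4], "spin": 0}, {"offset": [-10, 20, 4], "spin": 0}, {"offset": [-12, 23, 4], "spin": 0}, {"offset": [-14, 26, 4], "spin": 0}])

```text
time_s: 22.23
eef_pos: [541.0, 275.4, 207.4]
ee_rot: [0.0, 0.765, 0.644, 0.0]
force: [-0.1, 0.9, -0.8]
grip_width: 0.998
grip_force: 0.0
```

Request:
send_rows(targets=[{"offset": [-1.5, 3.5, 0], "spin": 0}, {"offset": [-2.5, 7, 0], "spin": 0}, {"offset": [-3.5, 10, 0], "spin": 0}, {"offset": [-3.5, 11, 0], "spin": 0}, {"offset": [-3.5, 11, 0], "spin": 0}, {"offset": [-3.5, 11, 0], "spin": 0}])

```text
time_s: 22.73
eef_pos: [507.4, 383.5, 206.8]
ee_rot: [0.0, 0.765, 0.644, -0.0]
force: [0.8, 0.3, 0.1]
grip_width: 1.0
grip_force: 0.0
```

```bash
python3 - <<'E'
from h import *
k=Wr('w7.png')
s=ctrl.sense();print(k.p,yaw(),s['time_s'],s['joints'].round(2))
P=k.cloud();ok=k.d>0;z=P[...,2]
def rect(m,n):
    q=P[m&ok];(c,t,a)=cv2.minAreaRect(q[:,:2].astype(np.float32));(e,r)=cv2.minEnclosingCircle(q[:,:2].astype(np.float32));print(n,np.round([*c,*t,a,*e,r],1),np.percentile(q[:,2],[5,50,95]).round(1),len(q))
nr=lambda c,r:np.hypot(P[...,0]-c[0],P[...,1]-c[1])<r
rect(nr((507,384),32)&(z>63)&(z<71),'neck');rect(nr((507,384),56)&(z>14.5)&(z<19.5),'plate')
rect(nr((682,14),60)&(z>33)&(z<41),'welded plate')
im,d=cap('top','top1.png')
E
```

```text
[507.42758593 383.52338751 206.80406338] 1.399059893621763 22.7833 [ 0.46  0.58  1.16 -0.    1.4   0.63]
neck [506.8 383.9  41.9  40.2  80.7 506.6 383.6  21.5] [64.8 67.5 68.7] 540
plate [506.9 383.5  99.8  99.   34.6 503.9 384.   52.9] [16.4 17.6 18.8] 4293
welded plate [675.9  15.8  78.7  93.5  19.7 681.   14.1  51.2] [35.5 37.2 40.3] 573
```

View pics/w7.png

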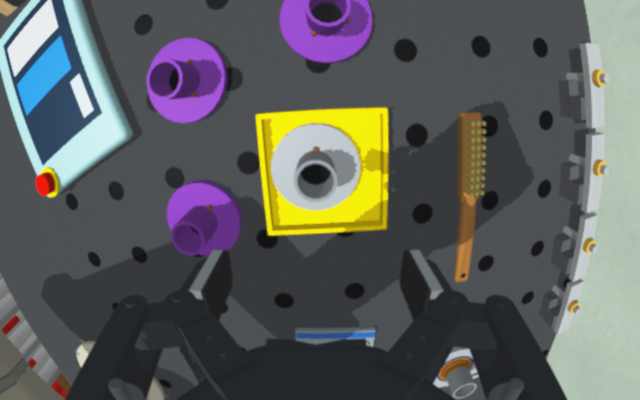

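The clean cover sits in the tray at (316,168), a tack dot visible; the purple ones are at (187,80), (203,218) and (325,20). Grasping it.

Request:
send_rows(targets=[{"offset": [-0.05, 0, -3.5], "spin": 0}, {"offset": [-0.05, 0, -7.5], "spin": 0}, {"offset": [-0.05, 0, -11.5], "spin": 0}, {"offset": [-0.05, 0, -15], "spin": 0}, {"offset": [-0.05, 0, -17], "spin": 0}, {"offset": [-0.05, 0, -17.8], "spin": 0}, {"offset": [-0.05, 0, -17.8], "spin": 0}, {"offset": [-0.05, 0, -17.8], "spin": 0}])

```text
time_s: 23.5
eef_pos: [507.7, 383.6, 30.2]
ee_rot: [0.0, 0.765, 0.644, 0.001]
force: [0.2, -0.6, 1.0]
grip_width: 1.0
grip_force: 0.0
```

Request:
send_rows(targets=[{"offset": [0, 0, 0], "spin": 0}, {"offset": [0, 0, 0], "spin": 0}, {"offset": [0, 0, 0], "spin": 0}, {"offset": [0, 0, 0], "spin": 0}, {"offset": [0, 0, 0], "spin": 0}, {"offset": [0, 0, 0], "spin": 0}, {"offset": [0, 0, 0], "spin": 0}, {"offset": [0, 0, 0], "spin": 0}], grip=0.1, squeeze=70)

```text
time_s: 24.17
eef_pos: [507.2, 384.2, 30.1]
ee_rot: [0.0, 0.765, 0.644, 0.001]
force: [-1.3, -1.2, 6.0]
grip_width: 0.475
grip_force: 70.9
```

Request:
send_rows(targets=[{"offset": [0, 0, 0.3], "spin": 0}, {"offset": [0, 0, 1], "spin": 0}, {"offset": [0, 0, 2.5], "spin": 0}, {"offset": [0, 0, 5], "spin": 0}, {"offset": [0, 0, 8], "spin": 0}, {"offset": [0, 0, 11], "spin": 0}, {"offset": [0, 0, 12], "spin": 0}, {"offset": [0, 0, 12], "spin": 0}])

```text
time_s: 24.83
eef_pos: [507.4, 384.4, 151.2]
ee_rot: [0.001, 0.765, 0.644, 0.002]
force: [-0.1, -0.4, -7.0]
grip_width: 0.476
grip_force: 71.9
```

```bash
python3 - <<'E'
from h import *
k=Wr('w8.png');print(k.p)
P=k.cloud();z=P[...,2];ok=(k.d>0)&(np.hypot(P[...,0]-k.p[0],P[...,1]-k.p[1])<58)&(abs(z-(k.p[2]-12))<8)
q=P[ok]
from scipy.optimize import least_squares
print(cv2.minEnclosingCircle(q[:,:2].astype(np.float32)),len(q),np.percentile(q[:,2],[5,50,95]))
A=np.c_[q[:,:2]-k.p[:2],np.ones(len(q))];print('tilt',np.linalg.lstsq(A,q[:,2],rcond=None)[0])
s=ctrl.sense();print(s['time_s'],s['wrist_torque'],yaw())
E
```

```text
[507.39013605 384.43793753 151.19541498]
((507.6033630371094, 384.189697265625), 50.222496032714844) 11743 [137.58135    138.72860124 142.23517706]
tilt [-3.42687726e-03 -3.62128947e-02  1.39721478e+02]
24.8833 [0.01017406 0.06127105 0.01903908] 1.4000102529306462
```

Request:
send_rows(targets=[{"offset": [-0.3, -2.5, 0], "spin": 0}, {"offset": [-0.6, -6, 0], "spin": 0}, {"offset": [-1, -10, 0], "spin": 0}, {"offset": [-1.4, -14, 0], "spin": 0}, {"offset": [-1.8, -18, 0], "spin": 0}, {"offset": [-2.2, -22, 0], "spin": 0}, {"offset": [-2.6, -26, 0], "spin": 0}, {"offset": [-3, -30, 0], "spin": 0}])

```text
time_s: 25.55
eef_pos: [474.7, 82.3, 146.5]
ee_rot: [-0.002, 0.765, 0.644, -0.002]
force: [1.0, 0.2, -5.7]
grip_width: 0.479
grip_force: 72.6
```

Request:
send_rows(targets=[{"offset": [-0.4, -4, 0], "spin": 0}, {"offset": [-0.7, -7.5, 0], "spin": 0}, {"offset": [-0.9, -9.5, -1], "spin": 0}, {"offset": [-1, -10.5, -3], "spin": 0}, {"offset": [-1, -10.5, -5], "spin": 0}, {"offset": [-1, -10.5, -6], "spin": 0}, {"offset": [-1, -10.5, -6], "spin": 0}, {"offset": [-1, -10.5, -6], "spin": 0}])

```text
time_s: 26.22
eef_pos: [465.6, -20.7, 87.4]
ee_rot: [-0.002, 0.765, 0.644, -0.001]
force: [-0.1, -0.4, -6.6]
grip_width: 0.473
grip_force: 72.5
```

```bash
python3 - <<'E'
from h import *
k=Wr('w9.png');print(k.p,yaw(),ctrl.sense()['time_s'])
P=k.cloud();z=P[...,2];nr=lambda c,r:np.hypot(P[...,0]-c[0],P[...,1]-c[1])<r
q=P[(k.d>0)&nr(k.p,58)&(abs(z-(k.p[2]-12))<8)];print('cover',cv2.minEnclosingCircle(q[:,:2].astype(np.float32)))
# plate rectified view to check dowels
o=k.ortho((467.5,-21.1),(75,165),20,-0.173,0.5)
cv2.imwrite('pics/o9.png',o[:,:,::-1])
E
```

```text
[465.62927175 -20.72562759  87.42312154] 1.4001380734121969 26.2667
cover ((465.4794006347656, -20.91506004333496), 49.950801849365234)
```

View pics/o9.png

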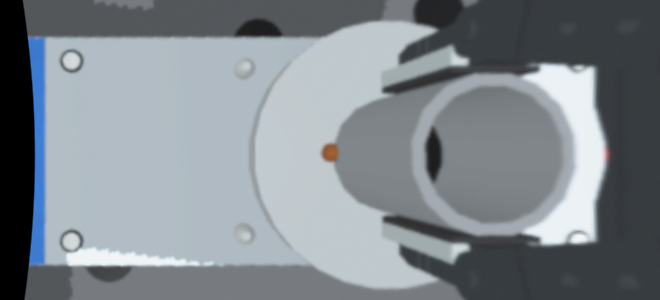

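The two +y dowels are at (244,68) and (244,234), so the fixture estimate holds within 0.5 mm; the cover is 2 mm off in x. Correcting and lowering.

Request:
send_rows(targets=[{"offset": [0.18, 0, -0.5], "spin": 0}, {"offset": [0.18, 0, -1.5], "spin": 0}, {"offset": [0.18, 0, -2.5], "spin": 0}, {"offset": [0.18, 0, -3.2], "spin": 0}, {"offset": [0.18, 0, -3.8], "spin": 0}, {"offset": [0.18, 0, -3.8], "spin": 0}, {"offset": [0.18, 0, -3.8], "spin": 0}])

```text
time_s: 26.85
eef_pos: [468.3, -21.0, 50.5]
ee_rot: [-0.0, 0.765, 0.644, -0.0]
force: [0.2, -0.9, -6.5]
grip_width: 0.476
grip_force: 72.5
```

Request:
send_rows(targets=[{"offset": [0, 0, -0.2], "spin": 0}, {"offset": [0, 0, -0.4], "spin": 0}, {"offset": [0, 0, -0.6], "spin": 0}, {"offset": [0, 0, -0.7], "spin": 0}, {"offset": [0, 0, -0.7], "spin": 0}, {"offset": [0, 0, -0.7], "spin": 0}])

```text
time_s: 27.35
eef_pos: [468.5, -21.0, 43.8]
ee_rot: [0.0, 0.765, 0.644, -0.0]
force: [-0.2, 0.1, -6.4]
grip_width: 0.475
grip_force: 72.5
```

Request:
send_rows(targets=[{"offset": [0, 0, -0.1], "spin": 0}, {"offset": [0, 0, -0.2], "spin": 0}, {"offset": [0, 0, -0.3], "spin": 0}, {"offset": [0, 0, -0.4], "spin": 0}, {"offset": [0, 0, -0.4], "spin": 0}])

```text
time_s: 27.77
eef_pos: [468.3, -21.0, 39.6]
ee_rot: [-0.0, 0.765, 0.644, -0.0]
force: [0.4, 1.2, -7.0]
grip_width: 0.479
grip_force: 72.5
```

Request:
send_rows(targets=[{"offset": [-0.05, 0, -0.1], "spin": 0}, {"offset": [-0.05, 0, -0.2], "spin": 0}, {"offset": [-0.05, 0, -0.3], "spin": 0}, {"offset": [-0.05, 0, -0.3], "spin": 0}, {"offset": [-0.05, 0, -0.3], "spin": 0}])

```text
time_s: 28.18
eef_pos: [467.9, -21.0, 36.8]
ee_rot: [-0.0, 0.765, 0.644, -0.0]
force: [0.5, 0.1, -7.0]
grip_width: 0.475
grip_force: 72.5
```

Request:
send_rows(targets=[{"offset": [0, 0, -0.1], "spin": 0}, {"offset": [0, 0, -0.1], "spin": 0}, {"offset": [0, 0, -0.15], "spin": 0}, {"offset": [0, 0, -0.15], "spin": 0}])

```text
time_s: 28.52
eef_pos: [467.9, -21.0, 35.2]
ee_rot: [-0.0, 0.765, 0.644, -0.0]
force: [-0.4, -0.1, -6.9]
grip_width: 0.477
grip_force: 72.5
```

Request:
send_rows(targets=[{"offset": [0, 0, -0.1], "spin": 0}, {"offset": [0, 0, -0.1], "spin": 0}, {"offset": [0, 0, -0.1], "spin": 0}])

```text
time_s: 28.77
eef_pos: [467.9, -21.1, 35.1]
ee_rot: [0.0, 0.765, 0.644, -0.0]
force: [-5.7, 0.3, 4.5]
grip_width: 0.473
grip_force: 74.0
```

Contact. Release, rise, and look.

Request:
send_rows(targets=[{"offset": [0, 0, 0], "spin": 0}, {"offset": [0, 0, 0], "spin": 0}, {"offset": [0, 0, 0], "spin": 0}, {"offset": [0, 0, 0], "spin": 0}, {"offset": [0, 0, 0.5], "spin": 0}, {"offset": [0, 0, 4], "spin": 0}, {"offset": [0, 0, 8], "spin": 0}, {"offset": [0, 0, 12], "spin": 0}], grip=1)

```text
time_s: 29.43
eef_pos: [467.4, -20.9, 156.0]
ee_rot: [-0.0, 0.765, 0.644, -0.0]
force: [1.0, -0.2, -0.2]
grip_width: 0.997
grip_force: 0.0
```

Request:
send_rows(targets=[{"offset": [0, -3, 2], "spin": 0}, {"offset": [0, -6, 4], "spin": 0}, {"offset": [0, -6, 5], "spin": 0}, {"offset": [0, -6, 5], "spin": 0}, {"offset": [0, -6, 5], "spin": 0}])

```text
time_s: 29.85
eef_pos: [467.8, -80.7, 204.2]
ee_rot: [-0.0, 0.765, 0.644, 0.0]
force: [0.1, 0.8, -0.3]
grip_width: 0.999
grip_force: 0.0
```

```bash
python3 - <<'E'
from h import *
k=Wr('w10.png');print(k.p,yaw(),ctrl.sense()['time_s'])
P=k.cloud();z=P[...,2];nr=lambda c,r:np.hypot(P[...,0]-c[0],P[...,1]-c[1])<r
def c(m,n):
    q=P[m&(k.d>0)];print(n,np.round(cv2.minAreaRect(q[:,:2].astype(np.float32))[:2],1).tolist() ,np.percentile(q[:,2],[5,50,95]).round(1));return q
q=c(nr((467.5,-21),53)&(z>18)&(z<26),'new plate')
print('tilt',np.linalg.lstsq(np.c_[q[:,:2]-[467,-21],np.ones(len(q))],q[:,2],rcond=None)[0].round(4))
c(nr((467.5,-21),30)&(z>69)&(z<76),'neck'); c(nr((682,14),53)&(z>32)&(z<40),'welded plate')
cv2.imwrite('pics/w10c.png',k.im[20:300,180:560,::-1])
E
```

```text
[467.77210068 -80.69139491 204.17370649] 1.4003768500293332 29.9
new plate [[468.1, -21.8], [98.9, 100.0]] [21.3 22.6 25. ]
tilt [-9.0000e-04 -5.0000e-04  2.2741e+01]
neck [[467.5, -21.7], [41.4, 40.9]] [71.1 72.5 73.7]
welded plate [[677.8, 12.9], [92.9, 98.5]] [35.1 36.7 38.3]
```

View pics/w10c.png

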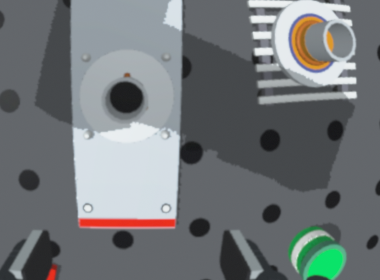

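The new cover is flat between the dowels (126,95), the welded one centred on the rack (315,40). Fetching red.

Request:
send_rows(targets=[{"offset": [-0.1, -3, 0], "spin": -0.12}, {"offset": [-0.2, -6, 0], "spin": -0.24}, {"offset": [-0.3, -9, 0], "spin": -0.36}, {"offset": [-0.4, -12, 0], "spin": -0.48}, {"offset": [-0.5, -15, 0], "spin": -0.6}, {"offset": [-0.6, -18, 0], "spin": -0.72}, {"offset": [-0.7, -21, 0], "spin": -0.84}, {"offset": [-0.8, -24, 0], "spin": -0.96}], grip=0.75)

```text
time_s: 30.57
eef_pos: [459.8, -321.2, 202.8]
ee_rot: [-0.001, 0.976, 0.216, -0.001]
force: [0.6, 0.6, -0.9]
grip_width: 0.75
grip_force: 0.0
```

Request:
send_rows(targets=[{"offset": [-0.1, -3, 0], "spin": -0.12}, {"offset": [-0.2, -6, 0], "spin": -0.24}, {"offset": [-0.4, -8.5, 0], "spin": -0.36}, {"offset": [-0.55, -10.5, 0], "spin": -0.4}, {"offset": [-0.55, -10.5, -2], "spin": -0.4}, {"offset": [-0.55, -10.5, -4], "spin": -0.4}, {"offset": [-0.55, -10.5, -5], "spin": -0.4}, {"offset": [-0.55, -10.5, -5], "spin": -0.4}])

```text
time_s: 31.23
eef_pos: [454.1, -424.2, 150.9]
ee_rot: [-0.003, 1.0, 0.02, -0.002]
force: [-0.2, 0.4, -0.3]
grip_width: 0.751
grip_force: 0.0
```

```bash
python3 - <<'E'
from h import *
s=ctrl.sense();print(s['eef_pos'],yaw(),s['grip_width'])
E
```

```text
[ 454.103379   -424.16750931  150.85113781] 0.04100803818329158 0.7514951099812606
```

Request:
send_rows(targets=[{"offset": [0, -0.1, -3.5], "spin": 0}, {"offset": [0, -0.1, -7], "spin": 0}, {"offset": [0, -0.1, -9.5], "spin": 0}, {"offset": [0, -0.1, -11], "spin": 0}, {"offset": [0, -0.1, -11.6], "spin": 0}, {"offset": [0, -0.1, -11.6], "spin": 0}, {"offset": [0, -0.1, -11.6], "spin": 0}])

```text
time_s: 31.82
eef_pos: [455.1, -427.4, 39.6]
ee_rot: [0.001, 1.0, 0.02, 0.001]
force: [1.3, -0.7, -0.1]
grip_width: 0.75
grip_force: 0.0
```

Request:
send_rows(targets=[{"offset": [0, 0, 0], "spin": 0}, {"offset": [0, 0, 0], "spin": 0}, {"offset": [0, 0, 0], "spin": 0}, {"offset": [0, 0, 0], "spin": 0}, {"offset": [0, 0, 0], "spin": 0}, {"offset": [0, 0, 0], "spin": 0}, {"offset": [0, 0, 0], "spin": 0}, {"offset": [0, 0, 0], "spin": 0}], grip=0.1, squeeze=60)

```text
time_s: 32.48
eef_pos: [454.7, -427.8, 39.8]
ee_rot: [0.001, 1.0, 0.02, 0.0]
force: [-2.0, -0.3, 6.0]
grip_width: 0.386
grip_force: 61.0
```

```bash
python3 - <<'E'
from h import *
s=ctrl.sense();print(s['eef_pos'],yaw(),s['grip_width'])
E
```

```text
[ 454.71842174 -427.82721952   39.76173924] 0.04041999473151108 0.3860571031570334
```

Request:
send_rows(targets=[{"offset": [0, 0, 0.5], "spin": 0}, {"offset": [0, 0, 1.5], "spin": 0}, {"offset": [0, 0, 4], "spin": 0}, {"offset": [0, 0, 7.5], "spin": 0}, {"offset": [0, 1, 11], "spin": 0}, {"offset": [0, 3, 14], "spin": 0.1}, {"offset": [0, 6, 16], "spin": 0.22}, {"offset": [0, 9, 16], "spin": 0.34}])

```text
time_s: 33.15
eef_pos: [455.2, -337.2, 203.1]
ee_rot: [0.003, 0.982, 0.191, 0.002]
force: [1.9, -0.8, -6.1]
grip_width: 0.383
grip_force: 61.3
```

Request:
send_rows(targets=[{"offset": [0, 3, 0], "spin": 0.12}, {"offset": [0, 6, 0], "spin": 0.24}, {"offset": [-0.2, 9, 0], "spin": 0.36}, {"offset": [-0.3, 12, 0], "spin": 0.48}, {"offset": [-0.4, 15, 0], "spin": 0.6}, {"offset": [-0.5, 17.5, 0], "spin": 0.72}, {"offset": [-0.6, 19.5, 0], "spin": 0.84}, {"offset": [-0.65, 20.6, 0], "spin": 0.96}])

```text
time_s: 33.82
eef_pos: [447.2, -128.6, 198.6]
ee_rot: [-0.001, 0.782, 0.624, 0.0]
force: [-0.5, -0.1, -7.0]
grip_width: 0.39
grip_force: 61.0
```

Request:
send_rows(targets=[{"offset": [0, 0, -2], "spin": 0.057}, {"offset": [0, 0, -5], "spin": 0.057}, {"offset": [0, 0, -8], "spin": 0.057}, {"offset": [0, 0, -10], "spin": 0.057}, {"offset": [0, 0, -10], "spin": 0.057}, {"offset": [0, 0, -10], "spin": 0.057}])

```text
time_s: 34.32
eef_pos: [447.7, -130.9, 98.6]
ee_rot: [-0.001, 0.766, 0.643, -0.0]
force: [0.7, -0.6, -5.9]
grip_width: 0.388
grip_force: 61.8
```

```bash
cat > held.py <<'E'
from h import *
import sys
col=sys.argv[1];off=float(sys.argv[2]) # TCP - foot
k=Wr('h_%s.png'%col);s=ctrl.sense();print(k.p,yaw(),s['time_s'],s['force'].round(1))
P=k.cloud();z=P[...,2];hsv=cv2.cvtColor(k.im,cv2.COLOR_RGB2HSV);H,S,V=[hsv[...,i] for i in range(3)]
m=(((H<8)|(H>172)) if col=='red' else (H>100)&(H<125))&(S>100)
m&=(k.d>0)&(abs(z-(k.p[2]-off+64))<6)&(np.hypot(P[...,0]-k.p[0],P[...,1]-k.p[1])<50)
q=P[m];r=cv2.minAreaRect(q[:,:2].astype(np.float32));print('weight top',np.round([*r[0],*r[1],r[2]],1),np.percentile(q[:,2],[5,50,95]).round(1),len(q))
o=k.ortho((467.5,-21.1),(75,165),22,-0.173,0.5);cv2.imwrite('pics/ho_%s.png'%col,o[:,:,::-1])
E
python3 held.py red 35.8
```

```text
[ 447.72934525 -130.87011569   98.57054834] 1.396910350409126 34.3667 [ 0.3  0.5 -6.4]
weight top [ 447.7 -130.1   60.4   34.3   80.5] [124.1 126.7 127.8] 5589
```

View pics/h_red.png

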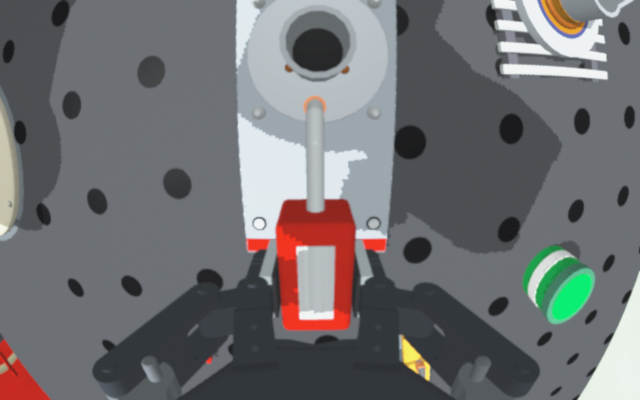

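Request:
send_rows(targets=[{"offset": [0, -0.18, -1], "spin": 0}, {"offset": [0, -0.18, -2], "spin": 0}, {"offset": [0, -0.18, -3.2], "spin": 0}, {"offset": [0, -0.18, -4.2], "spin": 0}, {"offset": [0, -0.18, -4.6], "spin": 0}, {"offset": [0, -0.18, -4.6], "spin": 0}, {"offset": [0, -0.18, -4.6], "spin": 0}])

```text
time_s: 34.95
eef_pos: [448.3, -133.1, 52.7]
ee_rot: [0.0, 0.766, 0.643, 0.0]
force: [0.7, -0.2, -5.5]
grip_width: 0.386
grip_force: 61.8
```

Request:
send_rows(targets=[{"offset": [0, 0, -0.1], "spin": 0}, {"offset": [0, 0, -0.2], "spin": 0}, {"offset": [0, 0, -0.3], "spin": 0}, {"offset": [0, 0, -0.3], "spin": 0}])

```text
time_s: 35.28
eef_pos: [448.0, -132.9, 49.4]
ee_rot: [0.0, 0.766, 0.643, 0.0]
force: [0.0, 0.0, -7.4]
grip_width: 0.388
grip_force: 61.8
```

Request:
send_rows(targets=[{"offset": [0, 0, -0.1], "spin": 0}, {"offset": [0, 0, -0.15], "spin": 0}, {"offset": [0, 0, -0.15], "spin": 0}, {"offset": [0, 0, -0.15], "spin": 0}])

```text
time_s: 35.62
eef_pos: [447.9, -132.8, 47.8]
ee_rot: [-0.0, 0.766, 0.643, -0.0]
force: [0.2, -0.8, -5.9]
grip_width: 0.388
grip_force: 61.8
```

Request:
send_rows(targets=[{"offset": [0, 0, -0.1], "spin": 0}, {"offset": [0, 0, -0.1], "spin": 0}, {"offset": [0, 0, -0.15], "spin": 0}, {"offset": [0, 0, -0.15], "spin": 0}])

```text
time_s: 35.95
eef_pos: [447.9, -132.8, 46.2]
ee_rot: [-0.0, 0.766, 0.643, -0.0]
force: [0.4, 0.3, -6.4]
grip_width: 0.385
grip_force: 61.8
```

Request:
send_rows(targets=[{"offset": [0, 0, -0.05], "spin": 0}, {"offset": [0, 0, -0.05], "spin": 0}, {"offset": [0, 0, -0.05], "spin": 0}])

```text
time_s: 36.2
eef_pos: [448.1, -132.9, 46.0]
ee_rot: [0.0, 0.766, 0.643, 0.0]
force: [1.2, 0.0, -3.2]
grip_width: 0.391
grip_force: 62.5
```

Request:
send_rows(targets=[{"offset": [0, 0, -0.05], "spin": 0}, {"offset": [0, 0, -0.07], "spin": 0}, {"offset": [0, 0, -0.07], "spin": 0}])

```text
time_s: 36.45
eef_pos: [448.3, -133.0, 45.7]
ee_rot: [0.0, 0.766, 0.643, 0.0]
force: [-2.2, 1.0, 5.1]
grip_width: 0.388
grip_force: 63.6
```

Request:
send_rows(targets=[{"offset": [0, 0, 0], "spin": 0}, {"offset": [0, 0, 0], "spin": 0}, {"offset": [0, 0, 0], "spin": 0}, {"offset": [0, 0, 0], "spin": 0}, {"offset": [0, 0, 1.5], "spin": 0}, {"offset": [0, 0, 5], "spin": 0}, {"offset": [0, 0, 9], "spin": 0}, {"offset": [0, 0, 13], "spin": 0}], grip=0.75)

```text
time_s: 37.12
eef_pos: [447.5, -132.6, 176.6]
ee_rot: [-0.001, 0.766, 0.643, -0.0]
force: [0.5, -0.2, -0.4]
grip_width: 0.747
grip_force: 0.0
```

```bash
cat > chk.py <<'E'
from h import *
k=Wr('chk.png');s=ctrl.sense();print(k.p,yaw(),s['time_s'])
P=k.cloud();z=P[...,2];hsv=cv2.cvtColor(k.im,cv2.COLOR_RGB2HSV);H,S,V=[hsv[...,i] for i in range(3)]
for n,m,f in(('red',((H<8)|(H>172)),(448,-132.4)),('blue',(H>100)&(H<125),(487,90.2)),('blue parked',(H>100)&(H<125),(451.5,-339))):
    q=P[m&(S>100)&(k.d>0)&(z>62)&(z<78)&(np.hypot(P[...,0]-f[0],P[...,1]-f[1])<50)]
    if len(q)<100: continue
    r=cv2.minAreaRect(q[:,:2].astype(np.float32));q=q[q[:,2]>np.median(q[:,2])-3]
    print(n,'want',f,np.round([*r[0],*r[1],r[2]],1),np.median(q[:,2]).round(1),'tilt',np.linalg.lstsq(np.c_[q[:,:2]-f,np.ones(len(q))],q[:,2],rcond=None)[0][:2].round(3))
E
python3 chk.py
```

```text
[ 447.46914339 -132.57591363  176.55231939] 1.397215107056164 37.1667
red want (448, -132.4) [ 451.1 -130.5   59.9   34.1   82.1] 74.1 tilt [-0.004 -0.002]
```

Request:
send_rows(targets=[{"offset": [0, -1, 2], "spin": 0.12}, {"offset": [0.1, -2.5, 4], "spin": 0.24}, {"offset": [0.1, -4, 5], "spin": 0.36}, {"offset": [0.2, -5.5, 5], "spin": 0.48}, {"offset": [0.2, -7, 5], "spin": 0.6}, {"offset": [0.2, -8.5, 5], "spin": 0.72}, {"offset": [0.2, -10, 5], "spin": 0.84}, {"offset": [0.2, -11.5, 5], "spin": 0.96}])

```text
time_s: 37.83
eef_pos: [449.9, -248.6, 225.0]
ee_rot: [0.0, 0.38, 0.925, -0.0]
force: [0.8, 0.4, -0.6]
grip_width: 0.748
grip_force: 0.0
```

Request:
send_rows(targets=[{"offset": [0, -1.5, 0], "spin": 0.12}, {"offset": [0.1, -3, 0], "spin": 0.24}, {"offset": [0.1, -4.5, 0], "spin": 0.36}, {"offset": [0.2, -6, 0], "spin": 0.48}, {"offset": [0.2, -7.5, 0], "spin": 0.6}, {"offset": [0.2, -8.8, 0], "spin": 0.72}, {"offset": [0.2, -9.1, -1], "spin": 0.827}, {"offset": [0.2, -9.1, -2], "spin": 0.827}])

```text
time_s: 38.5
eef_pos: [451.9, -339.8, 204.6]
ee_rot: [0.0, -0.022, 1.0, -0.0]
force: [-0.2, -0.1, -0.0]
grip_width: 0.749
grip_force: 0.0
```

Request:
send_rows(targets=[{"offset": [0, 0, -2], "spin": 0}, {"offset": [0, 0, -3], "spin": 0}, {"offset": [0, 0, -3], "spin": 0}, {"offset": [0, 0, -3], "spin": 0}])

```text
time_s: 38.83
eef_pos: [452.0, -338.5, 175.0]
ee_rot: [-0.0, -0.021, 1.0, 0.0]
force: [0.5, -0.3, 1.3]
grip_width: 0.751
grip_force: 0.0
```

```bash
python3 chk.py
```

```text
[ 451.96592849 -338.49380941  175.00957652] -3.1000830895308678 38.8833
red want (448, -132.4) [ 450.8 -131.9   59.6   34.    83.3] 73.9 tilt [0.014 0.011]
blue parked want (451.5, -339) [ 451.9 -338.2   59.5   33.5    0.7] 68.1 tilt [ 0.004 -0.002]
```

Request:
send_rows(targets=[{"offset": [0, 0, -3.5], "spin": -0.02}, {"offset": [0, 0, -7.5], "spin": -0.02}, {"offset": [0, 0, -11], "spin": -0.02}, {"offset": [0, 0, -13], "spin": -0.02}, {"offset": [0, 0, -13.8], "spin": -0.02}, {"offset": [0, 0, -13.9], "spin": -0.02}, {"offset": [0, 0, -13.9], "spin": -0.02}])

```text
time_s: 39.47
eef_pos: [452.6, -339.5, 37.5]
ee_rot: [0.001, -0.011, 1.0, -0.001]
force: [0.5, 0.3, 0.4]
grip_width: 0.75
grip_force: 0.0
```

Request:
send_rows(targets=[{"offset": [0, 0, 0], "spin": 0}, {"offset": [0, 0, 0], "spin": 0}, {"offset": [0, 0, 0], "spin": 0}, {"offset": [0, 0, 0], "spin": 0}, {"offset": [0, 0, 0], "spin": 0}, {"offset": [0, 0, 0], "spin": 0}, {"offset": [0, 0, 0], "spin": 0}, {"offset": [0, 0, 0], "spin": 0}], grip=0.1, squeeze=60)

```text
time_s: 40.13
eef_pos: [452.8, -340.1, 37.7]
ee_rot: [0.001, -0.011, 1.0, -0.002]
force: [1.3, -1.7, 5.8]
grip_width: 0.392
grip_force: 59.4
```

```bash
python3 - <<'E'
from h import *
s=ctrl.sense();print(s['eef_pos'],yaw(),s['grip_width'])
E
```

```text
[ 452.83009209 -340.09492467   37.73932099] -3.118873758180469 0.391738448834482
```

Request:
send_rows(targets=[{"offset": [0, 0, 0.5], "spin": 0}, {"offset": [0, 0, 1.5], "spin": 0}, {"offset": [0, 0, 4], "spin": 0}, {"offset": [0, 0, 7.5], "spin": 0}, {"offset": [0, 1, 11], "spin": 0}, {"offset": [0, 3, 14], "spin": -0.1}, {"offset": [0, 6, 16], "spin": -0.22}, {"offset": [0, 9, 16], "spin": -0.34}])

```text
time_s: 40.8
eef_pos: [452.7, -248.8, 200.7]
ee_rot: [0.003, 0.162, 0.987, -0.002]
force: [0.7, 0.5, -5.5]
grip_width: 0.391
grip_force: 61.3
```

Request:
send_rows(targets=[{"offset": [0.4, 3.5, 0], "spin": -0.12}, {"offset": [0.8, 7, 0], "spin": -0.24}, {"offset": [1.2, 10.5, 0], "spin": -0.36}, {"offset": [1.6, 14, 0], "spin": -0.48}, {"offset": [2, 17.5, 0], "spin": -0.6}, {"offset": [2.4, 21, 0], "spin": -0.72}, {"offset": [2.7, 24, 0], "spin": -0.84}, {"offset": [3, 27, 0], "spin": -0.96}])

```text
time_s: 41.47
eef_pos: [481.1, 21.3, 196.4]
ee_rot: [-0.0, 0.588, 0.809, -0.0]
force: [1.3, -0.8, -5.9]
grip_width: 0.386
grip_force: 61.0
```

Request:
send_rows(targets=[{"offset": [0.2, 3, 0], "spin": -0.12}, {"offset": [0.3, 5.5, 0], "spin": -0.24}, {"offset": [0.4, 6.9, 0], "spin": -0.36}, {"offset": [0.4, 6.9, 0], "spin": -0.467}, {"offset": [0.4, 6.9, -2], "spin": -0.467}, {"offset": [0.4, 6.9, -5], "spin": -0.467}, {"offset": [0.4, 6.9, -8], "spin": -0.467}, {"offset": [0.4, 6.9, -10], "spin": -0.467}])

```text
time_s: 42.13
eef_pos: [484.2, 88.5, 94.0]
ee_rot: [-0.001, 0.757, 0.653, -0.001]
force: [-0.9, -0.5, -6.8]
grip_width: 0.387
grip_force: 60.8
```

Request:
send_rows(targets=[{"offset": [0, 0, 0], "spin": 0}, {"offset": [0, 0, 0], "spin": 0}])

```text
time_s: 42.3
eef_pos: [485.4, 88.4, 96.3]
ee_rot: [-0.001, 0.758, 0.653, -0.001]
force: [0.3, -0.1, -5.2]
grip_width: 0.391
grip_force: 61.5
```

```bash
python3 held.py blue 33.7
```

```text
[485.40455173  88.37678436  96.32429995] 1.4225882057206571 42.35 [-0.2 -0.5 -5.2]
weight top [485.6  89.7  60.4  34.2  80.5] [123.9 126.5 127.6] 5664
```

Request:
send_rows(targets=[{"offset": [0.13, 0.05, -1], "spin": -0.006}, {"offset": [0.13, 0.05, -2], "spin": -0.006}, {"offset": [0.13, 0.05, -3.2], "spin": -0.006}, {"offset": [0.13, 0.05, -4.2], "spin": -0.006}, {"offset": [0.13, 0.05, -4.6], "spin": -0.006}, {"offset": [0.13, 0.05, -4.6], "spin": -0.006}, {"offset": [0.13, 0.05, -4.6], "spin": -0.006}])

```text
time_s: 42.93
eef_pos: [487.3, 88.8, 50.2]
ee_rot: [0.0, 0.759, 0.651, 0.0]
force: [0.2, -0.9, -5.0]
grip_width: 0.389
grip_force: 61.6
```

Request:
send_rows(targets=[{"offset": [0, 0, -0.1], "spin": 0}, {"offset": [0, 0, -0.2], "spin": 0}, {"offset": [0, 0, -0.3], "spin": 0}, {"offset": [0, 0, -0.3], "spin": 0}])

```text
time_s: 43.27
eef_pos: [487.2, 88.8, 47.1]
ee_rot: [0.0, 0.759, 0.651, 0.0]
force: [-0.1, -0.7, -4.8]
grip_width: 0.39
grip_force: 61.6
```

Request:
send_rows(targets=[{"offset": [0, 0, -0.1], "spin": 0}, {"offset": [0, 0, -0.15], "spin": 0}, {"offset": [0, 0, -0.15], "spin": 0}, {"offset": [0, 0, -0.15], "spin": 0}])

```text
time_s: 43.6
eef_pos: [487.1, 88.8, 45.6]
ee_rot: [-0.0, 0.759, 0.651, 0.0]
force: [0.5, -0.6, -5.5]
grip_width: 0.388
grip_force: 61.6
```

Request:
send_rows(targets=[{"offset": [0, 0, -0.1], "spin": 0}, {"offset": [0, 0, -0.1], "spin": 0}, {"offset": [0, 0, -0.15], "spin": 0}, {"offset": [0, 0, -0.15], "spin": 0}])

```text
time_s: 43.93
eef_pos: [487.2, 88.8, 44.1]
ee_rot: [0.0, 0.759, 0.651, 0.0]
force: [-0.3, -0.2, -4.8]
grip_width: 0.383
grip_force: 61.8
```

Request:
send_rows(targets=[{"offset": [0, 0, -0.05], "spin": 0}, {"offset": [0, 0, -0.05], "spin": 0}, {"offset": [0, 0, -0.05], "spin": 0}])

```text
time_s: 44.18
eef_pos: [487.4, 88.8, 43.9]
ee_rot: [0.0, 0.76, 0.65, 0.0]
force: [-2.1, 1.4, 0.1]
grip_width: 0.385
grip_force: 62.5
```

Request:
send_rows(targets=[{"offset": [0, 0, -0.02], "spin": 0}, {"offset": [0, 0, -0.02], "spin": 0}, {"offset": [0, 0, -0.02], "spin": 0}], squeeze=20)

```text
time_s: 44.43
eef_pos: [487.4, 88.9, 43.8]
ee_rot: [0.0, 0.76, 0.65, 0.0]
force: [-1.1, 0.8, 2.9]
grip_width: 0.39
grip_force: 62.9
```

Request:
send_rows(targets=[{"offset": [0, 0, 0], "spin": 0}, {"offset": [0, 0, 0], "spin": 0}, {"offset": [0, 0, 0], "spin": 0}, {"offset": [0, 0, 0], "spin": 0}], grip=0.45)

```text
time_s: 44.77
eef_pos: [487.2, 88.8, 43.4]
ee_rot: [0.0, 0.759, 0.651, 0.0]
force: [0.5, 0.9, 0.3]
grip_width: 0.451
grip_force: 0.0
```

Request:
send_rows(targets=[{"offset": [0, 0, 0], "spin": 0}, {"offset": [0, 0, 0], "spin": 0}, {"offset": [0, 0, 0], "spin": 0}, {"offset": [0, 0, 1.5], "spin": 0}, {"offset": [0, 0, 5], "spin": 0}, {"offset": [0, 0, 9], "spin": 0}, {"offset": [0, 0, 13], "spin": 0}], grip=0.8)

```text
time_s: 45.35
eef_pos: [486.6, 88.8, 174.8]
ee_rot: [-0.0, 0.759, 0.651, -0.0]
force: [1.0, 1.0, 0.2]
grip_width: 0.804
grip_force: 0.0
```

Request:
send_rows(targets=[{"offset": [-0.6, -4, 3], "spin": 0}, {"offset": [-1.2, -8, 6], "spin": 0}, {"offset": [-1.8, -12, 9], "spin": 0}, {"offset": [-2.4, -15, 12], "spin": 0}, {"offset": [-3, -18, 13], "spin": 0}, {"offset": [-3, -18, 13], "spin": 0}, {"offset": [-3, -18, 13], "spin": 0}])

```text
time_s: 45.93
eef_pos: [457.2, -94.0, 305.3]
ee_rot: [0.002, 0.761, 0.649, 0.0]
force: [-0.1, 0.6, 0.1]
grip_width: 0.803
grip_force: 0.0
```

```bash
python3 chk.py
```

```text
[457.15490738 -93.95988983 305.27721975] 1.4140014595152008 45.9833
red want (448, -132.4) [ 452.  -130.3   60.6   33.9   82.7] 74.1 tilt [-0.003 -0.   ]
blue want (487, 90.2) [484.1  81.1  43.2  33.4  81.2] 73.9 tilt [-0.012  0.009]
```

View pics/chk.png

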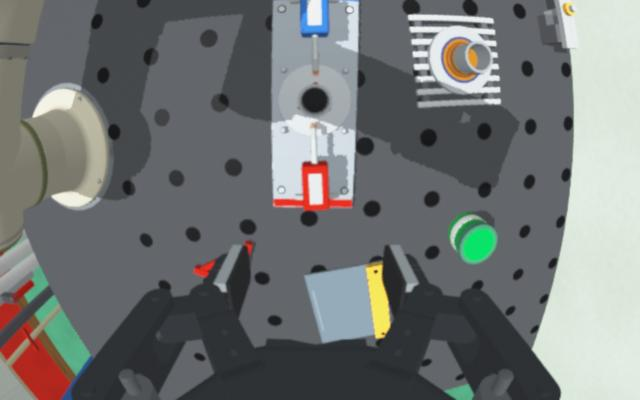

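Everything is in place: blue at (315,18), red at (315,185), welded cover on the rack (460,60). Red stands about 4 mm and 2.5° off home; I'll recentre it by closing the fingers softly at the home pose.

Request:
send_rows(targets=[{"offset": [-0.5, -2, -4], "spin": -0.017}, {"offset": [-0.92, -3.84, -7.5], "spin": -0.017}, {"offset": [-0.92, -3.84, -11], "spin": -0.017}, {"offset": [-0.92, -3.84, -15], "spin": -0.017}, {"offset": [-0.92, -3.84, -19], "spin": -0.017}, {"offset": [-0.92, -3.84, -23], "spin": -0.017}, {"offset": [-0.92, -3.84, -25], "spin": -0.017}, {"offset": [-0.92, -3.84, -25.6], "spin": -0.017}])

```text
time_s: 46.65
eef_pos: [445.9, -127.1, 43.6]
ee_rot: [-0.004, 0.765, 0.644, -0.001]
force: [0.3, 0.5, 0.2]
grip_width: 0.805
grip_force: 0.0
```

Request:
send_rows(targets=[{"offset": [0, 0, -0.4], "spin": 0}, {"offset": [0, 0, -0.4], "spin": 0}, {"offset": [0, 0, -0.4], "spin": 0}, {"offset": [0, 0, -0.4], "spin": 0}], grip=0.55)

```text
time_s: 46.98
eef_pos: [448.7, -129.8, 44.7]
ee_rot: [0.001, 0.765, 0.644, 0.0]
force: [0.1, -0.1, 0.0]
grip_width: 0.549
grip_force: 0.0
```

```bash
python3 - <<'E'
from h import *
s=ctrl.sense();print(s['eef_pos'],yaw(),s['grip_width'])
E
```

```text
[ 448.67238844 -129.75674273   44.66069306] 1.3998509841103952 0.5485997656690982
```

Request:
send_rows(targets=[{"offset": [-0.05, 0, 0], "spin": -0.003}, {"offset": [-0.05, 0, 0], "spin": -0.003}, {"offset": [-0.05, 0, 0], "spin": -0.003}, {"offset": [-0.05, 0, 0], "spin": -0.003}, {"offset": [-0.05, 0, 0], "spin": -0.003}, {"offset": [-0.05, 0, 0], "spin": -0.003}], grip=0.37, squeeze=20)

```text
time_s: 47.48
eef_pos: [447.6, -129.9, 44.6]
ee_rot: [0.0, 0.766, 0.643, 0.0]
force: [-3.9, 0.2, 9.6]
grip_width: 0.389
grip_force: 19.2
```

Request:
send_rows(targets=[{"offset": [0, 0, 0], "spin": 0}, {"offset": [0, 0, 0], "spin": 0}, {"offset": [0, 0, 0], "spin": 0}, {"offset": [0, 0, 0], "spin": 0}], grip=0.45)

```text
time_s: 47.82
eef_pos: [447.4, -129.6, 43.5]
ee_rot: [0.0, 0.766, 0.643, 0.0]
force: [0.4, -0.2, -0.5]
grip_width: 0.453
grip_force: 0.0
```

Request:
send_rows(targets=[{"offset": [0, 0, 0], "spin": 0}, {"offset": [0, 0, 0], "spin": 0}, {"offset": [0, 0, 0], "spin": 0}, {"offset": [0, 0, 1.5], "spin": 0}, {"offset": [0, 0, 5], "spin": 0}, {"offset": [0, 0, 9], "spin": 0}, {"offset": [0, 0, 13], "spin": 0}], grip=0.8)

```text
time_s: 48.4
eef_pos: [446.9, -129.2, 174.8]
ee_rot: [-0.001, 0.766, 0.643, -0.0]
force: [0.8, -0.9, 0.3]
grip_width: 0.799
grip_force: 0.0
```

Request:
send_rows(targets=[{"offset": [0, -1, 4], "spin": 0}, {"offset": [0, -1, 8], "spin": 0}, {"offset": [0, -1, 11], "spin": 0}, {"offset": [0, 0, 13], "spin": 0}, {"offset": [0, 2, 13], "spin": 0}, {"offset": [0, 4, 13], "spin": 0}, {"offset": [0, 4, 13], "spin": 0}, {"offset": [0, 4, 13], "spin": 0}])

```text
time_s: 49.07
eef_pos: [447.4, -89.1, 303.5]
ee_rot: [0.0, 0.765, 0.644, -0.0]
force: [0.5, -0.0, -0.0]
grip_width: 0.802
grip_force: 0.0
```

```bash
python3 chk.py; sed -i 's/^for n,m,f/P+=0\nfor n,m,f/' chk.py; python3 - <<'E'
from h import *
im,d=cap('scene','sceneF.png');cv2.imwrite('pics/sceneFc.png',cv2.resize(im[90:300,150:450,::-1],None,fx=2.6,fy=2.6,interpolation=cv2.INTER_CUBIC))
E
```

```text
[447.38540201 -89.13148327 303.46423341] 1.3971901281647496 49.1167
red want (448, -132.4) [ 448.7 -129.7   58.4   32.7   81.3] 74.1 tilt [ 0.002 -0.004]
blue want (487, 90.2) [483.9  82.5  46.9  33.2  80.3] 74.0 tilt [0.003 0.003]
```

View pics/sceneFc.png

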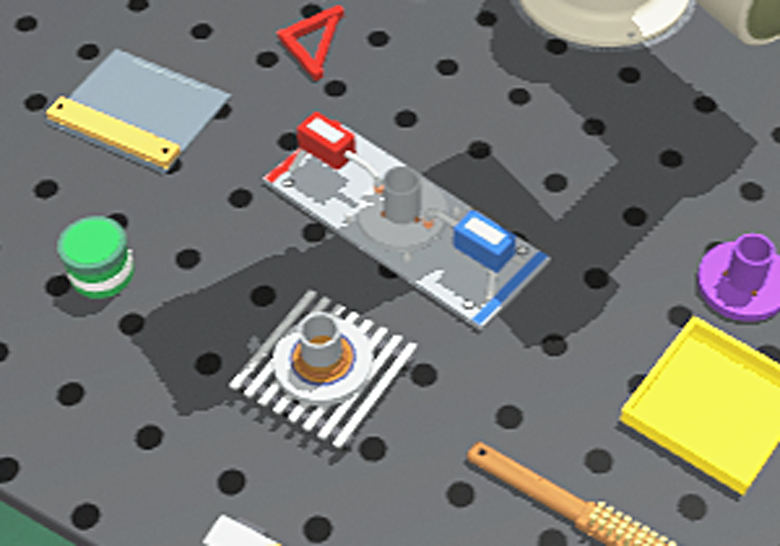

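The final scene view shows both hold-downs level on the new cover at their own ends (red 325,140; blue 485,238). The tinted cover is on the rack (322,360), and the tin and brush look undisturbed. Handing in.

```bash
python3 -c "
from rig import ctrl
print(ctrl.finish_job())"
```

```text
the job is handed in; nothing more can be done
None
```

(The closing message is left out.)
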